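# Make up the cheese assortment tray

### The job

Make up the assortment tray from the cheeses on the wire rack: the small drum into the round box, the flat-topped square pyramid into the square box, the log into the long box and the brick into the shorter rectangular box. Set each one down upright and flat on the floor of its box, inside the walls, without dropping it. The flat wheel and the round cone belong to another order: leave them where they stand on the rack.

Things in the scene. Friction and masses are not known exactly. Their poses are not given: they have to be found in the camera images.
- drum: Small upright drum cheese: a plain cylinder 48 mm in diameter and 44 mm high, about 85 g, off-white rind like all the cheeses. Origin: centre of its underside, z up. Grip it across its diameter, along its own y. Starts on the white wire rack (top 22 mm above the table), at least 20 mm free beside it for each finger.
- pyramid: Flat-topped pyramid cheese: base 56 x 56 mm, top 38 x 38 mm, 50 mm high, about 110 g, off-white rind like all the cheeses. Origin: centre of its underside, z up. x and y square to its sides. Grip it with 10 N along its y. Starts on the white wire rack (top 22 mm above the table), at least 20 mm free beside it for each finger.
- log: Log cheese lying down: round bar 44 mm in diameter and 104 mm long along its own y, settled on a flat foot so that it does not roll, 44 mm high, about 160 g, off-white rind like all the cheeses. Origin: centre of its underside, z up. Grip it at mid-length across its x. Starts on the white wire rack (top 22 mm above the table), at least 20 mm free beside it for each finger.
- brick: Brick cheese: rectangular block 46 mm (its x) by 72 mm (its y), 42 mm high, about 140 g, off-white rind like all the cheeses. Origin: centre of its underside, z up. Grip it across its x. Starts on the white wire rack (top 22 mm above the table), at least 20 mm free beside it for each finger.
- wheel: Flat wheel cheese, not for this tray: a low cylinder 62 mm in diameter and only 28 mm high (wider and flatter than the drum), same rind. Stands on the wire rack among the others. Origin: centre of its underside. To be left where it is.
- cone: Flat-topped round cone cheese, not for this tray: 56 mm across at the foot, 38 mm across at the top, 50 mm high (like the pyramid but round), same rind. Stands on the wire rack among the others. Origin: centre of its underside. To be left where it is.
- round_box: Open pale-wood box, round, 78 mm outside and 74 mm inside diameter: for the drum. Fixed in one quarter of the brown tray (which quarter varies; tray floor 8 mm, rim 22 mm above the table). Walls 2 mm thick, tops 14 mm above the origin; inner floor 3 mm above it. Origin: centre of its underside, z up.
- square_box: Open pale-wood box, square, 86 mm outside and 82 mm inside: for the pyramid. Fixed in one quarter of the brown tray (which quarter varies; tray floor 8 mm, rim 22 mm above the table). Walls 2 mm thick, tops 14 mm above the origin; inner floor 3 mm above it. Origin: centre of its underside, z up, x and y square to its walls.
- long_box: Open pale-wood box, long and narrow, 74 x 134 mm outside, 70 x 130 mm inside, long side along its y: for the log. Fixed in one quarter of the brown tray (which quarter varies; tray floor 8 mm, rim 22 mm above the table). Walls 2 mm thick, tops 14 mm above the origin; inner floor 3 mm above it. Origin: centre of its underside, z up, y along its long side.
- oblong_box: Open pale-wood box, a shorter rectangle, 76 x 102 mm outside, 72 x 98 mm inside, long side along its y: for the brick. Fixed in one quarter of the brown tray (which quarter varies; tray floor 8 mm, rim 22 mm above the table). Walls 2 mm thick, tops 14 mm above the origin; inner floor 3 mm above it. Origin: centre of its underside, z up, y along its long side.
There are look-alikes about, which are no part of the job. Leave any turquoise look-alike of the drum alone.

How it is judged (in metres and radians):
At the end, for the whole second after the job is handed in: Drum, pyramid, log and brick each stand flat (tilt under 0.08 rad) on the floor of their own box, centres within 14.5 mm of the box's (drum: distance; others: along each side; the walls allow 13 mm), released, at rest; wheel and cone upright within 20 mm of where they started (z of drum in the frame of round_box between -0.001 and 0.006 m and angle between each of drum, pyramid, log, brick's own z axis and vertical below 0.08 rad and linear speed of each of drum, pyramid, log, brick below 0.02 m/s and horizontal distance between drum and round_box below 0.0145 m and z of pyramid in the frame of square_box between -0.001 and 0.006 m and x of pyramid in the frame of square_box between -0.0145 and 0.0145 m and y of pyramid in the frame of square_box between -0.0145 and 0.0145 m and z of log in the frame of long_box between -0.001 and 0.006 m and x of log in the frame of long_box between -0.0145 and 0.0145 m and y of log in the frame of long_box between -0.0145 and 0.0145 m and z of brick in the frame of oblong_box between -0.001 and 0.006 m and x of brick in the frame of oblong_box between -0.0145 and 0.0145 m and y of brick in the frame of oblong_box between -0.0145 and 0.0145 m and distance of each of wheel, cone from where it was at the start of the episode below 0.02 m and angle between each of wheel, cone's own z axis and vertical below 0.1 rad); the robot touches nothing.
It fails at once if a cheese is dropped or thrown: faster than 0.8 m/s while not held (a fall of about 33 mm) ((linear speed of drum above 0.8 m/s and contact force between the fingers and drum below 0.05 N) or (linear speed of pyramid above 0.8 m/s and contact force between the fingers and pyramid below 0.05 N) or (linear speed of log above 0.8 m/s and contact force between the fingers and log below 0.05 N) or (linear speed of brick above 0.8 m/s and contact force between the fingers and brick below 0.05 N)).
It fails at once if the wheel or the cone is taken or knocked more than 20 mm from its place (distance of any of wheel, cone from where it was at the start of the episode above 0.02 m).
It also fails if it takes over 106 s, if anything falls off the work surface, if the arm or the gripper's body presses on something with over 40 N, if the wrist force passes 120 N, or if a joint passes its speed limit or range.

### The arm

A 6-joint arm with a two-finger parallel gripper is mounted at the origin on the work surface. World frame = base frame: x ahead of the robot, y to its left, z up, the work surface at z = 0. Lengths are in mm, angles in rad, forces in N, time in s.
With the tool pointing down it reaches from about 350 to 875 mm from the base axis. Payload 4.2 kg.
Tool frame: the origin (TCP) lies at the very end of the fingers, on their centre line; the grasp point (between the pads) lies arm.grip_depth behind it (arm.grip_depth is the distance from the TCP to the grasp point, in mm); x points along the fingers, y is the direction in which the jaws open and shut, and the axes are right-handed (so a half turn about x gives the same grasp; the last joint's range is limited). The gripper opens to 85 mm and grips with 20 to 120 N. Pads are 22 mm wide; open, the fingers measure 114 mm over their backs; the gripper's body (76 mm by 85 mm) begins 54 mm behind the grasp point. The pads swing forward as they close: fully open they stand 13 mm farther back than shut.
Start: joints at [1.512, 0.385, 0.008, 0, -1.194, -0.259], TCP at [195.266, 593.692, 231.312] pointing down, gripper open.
Joint ranges: [-3.14, 3.14], [-1.21, 2.06], [-1.07, 1.41], [-3.16, 2.05], [-2.99, -0.16], [-3.1, 3.1]. Speed limits (rad/s): [2.79, 2.79, 3.14, 3.14, 3.14, 3.14].

### API

Orientations are given as a unit quaternion [x, y, z, w].
In Python, from bench import arm, get_image, models gives the robot as it stands.
- The arm moves only by the tool arm_command, never from a script. Its argument "rows" is a list of rows, each an object of numbers: "dx", "dy", "dz": the shift along the tool's x, y, z in m; "wx", "wy", "wz": the turn, a rotation vector about the tool's x, y, z in degrees; "gripper": the closure, from -1 (fully open) to 1 (shut). A call has exactly 8 rows; each row is the pose to reach, as a shift and turn from the pose measured when the call began, along the tool's axes at that moment; what a row does not reach only later rows make up. A row lasts 1/10 s, in which the tool goes at most 50 mm and 8.59 degrees, less where a joint would pass 70% of its speed; a pose out of reach is approached as far as the arm can. A call with a gripper value outside its range is refused whole. The fingers move at their own pace and stop on an object; the grip force is fixed at half the most. Time passes only in rows, so rows that repeat a pose let the fingers close, or fill a call up. It gives the time, the measured TCP pose, the force and the opening at its end, in the units of the state.
- arm.read_state(): the state, without advancing time (a new reading comes with each control period).
- get_image(name): name is "side" or "top" or "wrist"; returns a dict with "img" (384x512x3 uint8, red, green, blue), "K" (3x3 intrinsics, pixels), "rvec" (rotation vector, rad) and "tvec" (3), from world to camera coordinates, as OpenCV has them; the wrist camera has in their place "T_tool_cam" (4x4, takes a point from camera to tool coordinates, whose origin is the TCP and whose axes are the tool frame's). Camera axes: x right, y down, z forward; pixel columns grow to the right and rows downward; lengths in mm; the calibration is good to about 2 mm. A picture is of the moment at which its call begins: read the wrist's pose just before it. There is no depth.
- arm.job_done(): hands the job in, once; it reports no verdict.
Trained networks look in the newest picture that a camera, given by its name, has taken for a name from the list of things; names that differ only in an ending like _2 or _b are one class to them, and where a whole thing is asked for, a point or a joint stands for the part that bears it (a point fixed in the world has none). Each returns a list of dicts, best first, with "conf" (0 to 1); they miss things now and then, are a little off and sometimes report something else, mostly with a low value. They report only what shows in the picture. A call takes as long as a camera call. They do not tell look-alikes from the thing itself.
- models.cut_out(camera, query): "mask" (384x512 bool, what is visible of it) and "extent" ([left, top, right, bottom] in pixels, round what is visible of it).
The state is a dict: "clock": time; "joints": joint angles; "joint_vel": joint speeds; "joint_efforts": joint torques, N m; "position": TCP position; "ee_rot": TCP orientation; "contact_force": force on the tool from outside, world axes, zero at the start; "wrist_torque": the same for the moment, N m; "gripper_width": finger opening in mm.
Only numpy, scipy, OpenCV 4.12 (cv2) and the standard library are available. Lean on these libraries where they do the work, as an engineer would, in place of code of your own. Each camera call takes 0.05 s, during which the arm holds its last target.

## Working session

There is one attempt and no reset: what is moved stays moved. The work goes in short steps, Python scripts to look and compute and a tool call to move; the robot and the scene stay as the last step left them, time stands still between calls to the robot, and variables do not carry over. Pictures are saved under pics/ and viewed, and the job is handed in when it is done.

Besides the shell and the picture viewer there is one more tool, called as a command line: name --argument value ..., lists and objects as JSON in quotes. arm_command: Moves the arm, as the interface text tells. Its arguments: {"type":"object","properties":{"rows":{"type":"array"}},"required":["rows"]}

```bash
ls; mkdir -p pics
python3 - <<'E'
from bench import arm,get_image,models
import cv2,numpy as np
s=arm.read_state(); print({k:np.round(v,3).tolist() for k,v in s.items()}, arm.grip_depth)
for n in ["top","side","wrist"]:
    d=get_image(n); cv2.imwrite(f"pics/{n}0.png",d["img"][:,:,::-1])
    print(n,{k:np.round(d[k],3).tolist() for k in d if k!="img"})
E
```

```text
pics
{'clock': 0.0, 'joints': [1.512, 0.386, 0.007, -0.001, -1.194, -0.259], 'joint_vel': [-0.001, 0.001, 0.0, 0.001, 0.001, 0.001], 'joint_efforts': [0.001, -39.229, 18.84, 4.186, -0.005, 0.0], 'position': [195.081, 593.151, 230.233], 'ee_rot': [-0.698, 0.113, 0.698, 0.111], 'contact_force': [0.381, -1.776, -0.833], 'wrist_torque': [0.01, -0.023, -0.019], 'gripper_width': 85.199} 18.700000000000003
top {'K': [[351.028, 0.0, 259.137], [0.0, 351.028, 190.772], [0.0, 0.0, 1.0]], 'rvec': [2.179, -2.173, 0.093], 'tvec': [83.992, 476.272, 907.431]}
side {'K': [[475.549, 0.0, 262.291], [0.0, 475.549, 194.938], [0.0, 0.0, 1.0]], 'rvec': [2.234, -0.361, 0.16], 'tvec': [-413.038, 201.867, 1217.73]}
wrist {'K': [[324.867, 0.0, 254.189], [0.0, 324.867, 190.532], [0.0, 0.0, 1.0]], 'T_tool_cam': [[0.001, -0.281, 0.96, -143.363], [1.0, 0.001, -0.0, 0.189], [-0.0, 0.96, 0.281, -70.663], [0.0, 0.0, 0.0, 1.0]]}
```

View pics/top0.png

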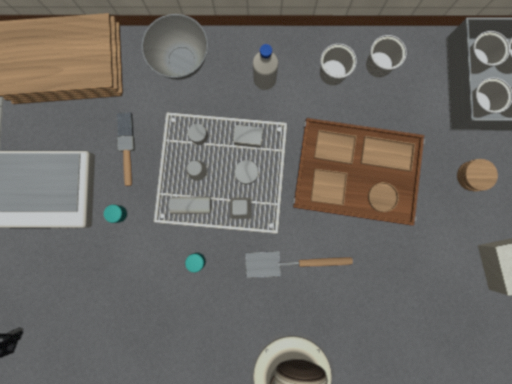

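View pics/side0.png

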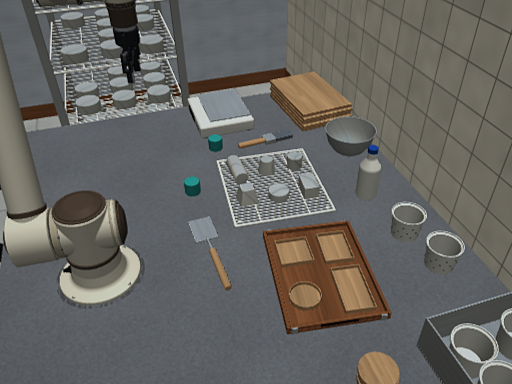

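View pics/wrist0.png

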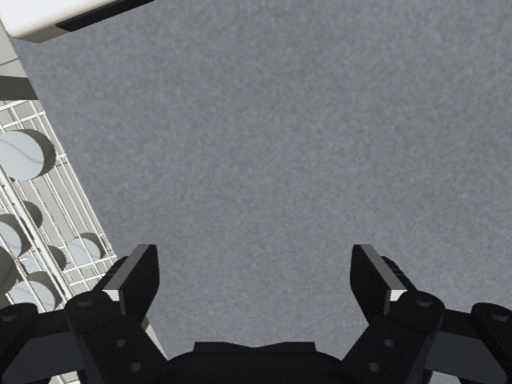

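```bash
cat > h.py <<'E'
from bench import arm,get_image,models
import cv2,numpy as np
from scipy.spatial.transform import Rotation as R
def st():
    s=arm.read_state(); p=np.array(s["position"]); q=R.from_quat(s["ee_rot"]).as_matrix(); return s,p,q
def cam(name):
    s,p,q=st()
    d=get_image(name)
    if name=="wrist":
        T=np.array(d["T_tool_cam"]); Rc=q@T[:3,:3]; c=q@T[:3,3]+p
    else:
        Rw=R.from_rotvec(np.ravel(d["rvec"])).as_matrix(); Rc=Rw.T; c=-Rw.T@np.ravel(d["tvec"])
    return d["img"],np.array(d["K"]),Rc,c
def ray(px,K,Rc,c,z):
    px=np.atleast_2d(px).astype(float)
    v=np.c_[px,np.ones(len(px))]@np.linalg.inv(K).T@Rc.T
    return c+v*((z-c[2])/v[:,2:3])
def proj(P,K,Rc,c):
    v=(np.atleast_2d(P)-c)@Rc; u=v@K.T; return u[:,:2]/u[:,2:]
E
python3 - <<'E'
from h import *
im,K,Rc,c=cam("top"); print(c)
cv2.imwrite("pics/t1.png",cv2.resize(im[105:240,150:290,::-1],None,fx=5.5,fy=4.3*1.0,interpolation=cv2.INTER_CUBIC)[:600])
cv2.imwrite("pics/t2.png",cv2.resize(im[110:230,290:430,::-1],None,fx=5,fy=5,interpolation=cv2.INTER_CUBIC))
for q in ["drum","pyramid","log","brick","wheel","cone"]:
    for r in models.cut_out("top",q):
        e=np.array(r["extent"]); m=r["mask"]; ys,xs=np.nonzero(m); ctr=(xs.mean(),ys.mean())
        print(q,round(r["conf"],2),np.round(e),np.round(ctr,1),m.sum(),np.round(ray(ctr,K,Rc,c,60)[0]))
for q in ["round_box","square_box","long_box","oblong_box"]:
    for r in models.cut_out("top",q):
        e=np.array(r["extent"]); m=r["mask"]; ys,xs=np.nonzero(m); ctr=(xs.mean(),ys.mean())
        print(q,round(r["conf"],2),np.round(e),np.round(ctr,1),m.sum(),np.round(ray(ctr,K,Rc,c,20)[0]))
im,K,Rc,c=cam("side"); 
cv2.imwrite("pics/s1.png",cv2.resize(im[140:230,205:345,::-1],None,fx=5.5,fy=5.5,interpolation=cv2.INTER_CUBIC))
for q in ["drum","pyramid","log","brick","wheel","cone"]:
    for r in models.cut_out("side",q):
        e=np.array(r["extent"]); m=r["mask"]; ys,xs=np.nonzero(m); ctr=(xs.mean(),ys.mean())
        print(q,round(r["conf"],2),np.round(e),np.round(ctr,1),m.sum(),np.round(ray(ctr,K,Rc,c,45)[0]))
E
```

```text
[395.03227166  83.63560523 945.66115106]
drum 0.77 [188. 125. 210. 147.] [198.1 133.9] 341 [619. 242.  60.]
drum 0.68 [105. 205. 126. 222.] [115.3 213. ] 343 [416. 448.  60.]
drum 0.55 [186. 252. 204. 274.] [195.9 261.8] 300 [295. 242.  60.]
pyramid 0.66 [233. 200. 250. 219.] [240.4 208. ] 373 [429. 132.  60.]
log 0.75 [169. 194. 213. 214.] [190.2 204.8] 722 [437. 259.  60.]
brick 0.68 [234. 127. 264. 149.] [247.3 135.7] 539 [615. 116.  60.]
wheel 0.84 [237. 161. 261. 180.] [246.2 170.8] 456 [524. 118.  60.]
cone 0.73 [188. 161. 210. 176.] [197.1 169.3] 326 [527. 243.  60.]
cone 0.57 [238. 162. 259. 183.] [246.4 171.7] 478 [521. 118.  60.]
round_box 0.78 [368. 182. 402. 214.] [383.2 197. ] 741 [ 460. -242.   20.]
square_box 0.76 [310. 172. 349. 206.] [328.9 186.7] 1042 [ 488. -100.   20.]
long_box 0.84 [362. 136. 415. 170.] [387.5 153.2] 1448 [ 578. -257.   20.]
long_box 0.4 [368. 184. 399. 215.] [383.2 196.8] 719 [ 461. -243.   20.]
oblong_box 0.86 [319. 133. 356. 165.] [335.4 146.4] 1095 [ 596. -118.   20.]
oblong_box 0.67 [362. 135. 415. 170.] [388.3 153. ] 1409 [ 578. -259.   20.]
drum 0.81 [290. 154. 304. 170.] [293.6 160. ] 210 [624. 253.  45.]
drum 0.71 [185. 176. 199. 198.] [192.  185.4] 296 [288. 228.  45.]
drum 0.56 [208. 135. 224. 147.] [215.  142.4] 201 [410. 435.  45.]
pyramid 0.58 [232. 180. 259. 209.] [246.6 194.1] 415 [431. 136.  45.]
log 0.85 [225. 154. 251. 182.] [236.9 168.7] 390 [439. 266.  45.]
log 0.67 [234. 184. 259. 208.] [246.5 194.5] 370 [431. 135.  45.]
log 0.27 [266. 182. 290. 202.] [278.2 192.2] 313 [522. 115.  45.]
brick 0.83 [299. 172. 318. 197.] [308.8 184.5] 422 [621. 120.  45.]
wheel 0.89 [264. 181. 288. 203.] [278.1 192.3] 348 [522. 114.  45.]
cone 0.81 [257. 158. 277. 173.] [266.5 166. ] 254 [531. 250.  45.]
```

View pics/t1.png

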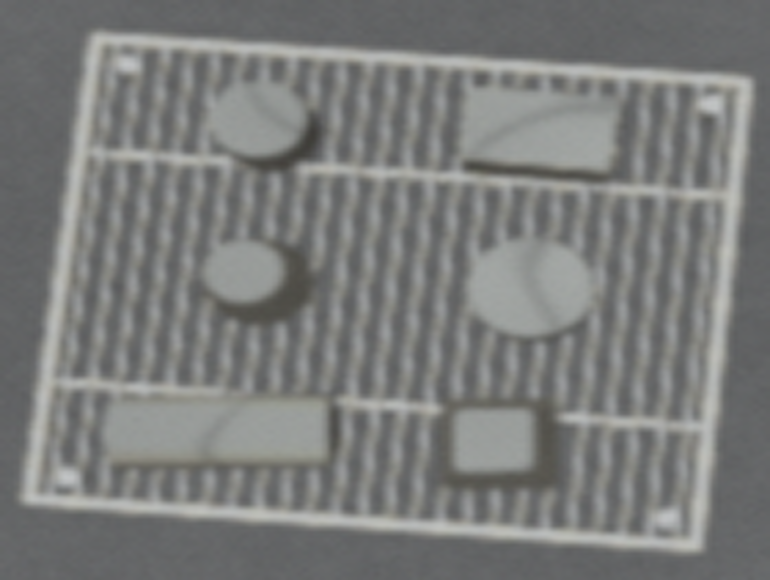

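View pics/t2.png

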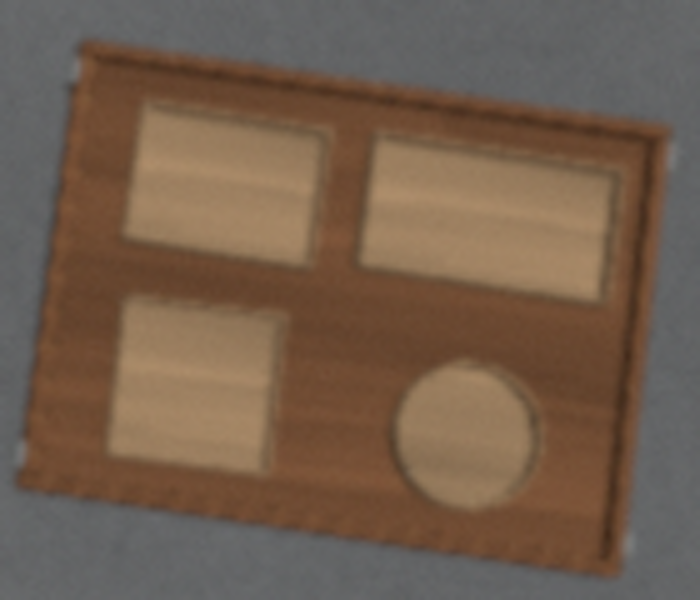

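View pics/s1.png

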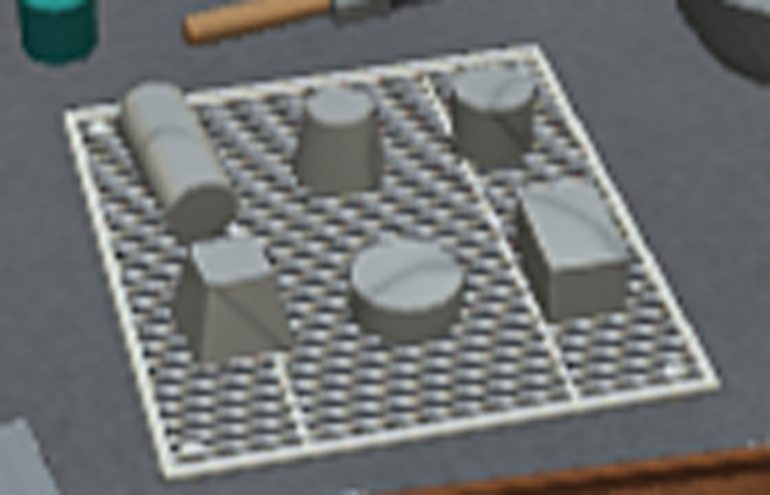

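```bash
cat > fit.py <<'E'
from h import *
from scipy.optimize import minimize
def circ(r,n=40):
    a=np.linspace(0,2*np.pi,n,endpoint=False); return np.c_[r*np.cos(a),r*np.sin(a)]
def rect(a,b): return np.array([[a,b],[-a,b],[-a,-b],[a,-b]])/2.
def prism(b,t,h,z0): return np.r_[np.c_[b,np.full(len(b),z0)],np.c_[t,np.full(len(t),z0+h)]]
a=circ(22); lg=np.r_[[[x,-52,max(z+22,0)] for x,z in a],[[x,52,max(z+22,0)] for x,z in a]]; lg[:,2]+=22
M={"drum":prism(circ(24),circ(24),44,22),"pyramid":prism(rect(56,56),rect(38,38),50,22),"log":lg,
"brick":prism(rect(46,72),rect(46,72),42,22),"wheel":prism(circ(31),circ(31),28,22),"cone":prism(circ(28),circ(19),50,22),
"round_box":prism(circ(39),circ(39),14,8),"square_box":prism(rect(86,86),rect(86,86),14,8),
"long_box":prism(rect(74,134),rect(74,134),14,8),"oblong_box":prism(rect(76,102),rect(76,102),14,8)}
def place(n,p):
    m=M[n].copy(); c,s=np.cos(p[2]),np.sin(p[2]); m[:,:2]=m[:,:2]@np.array([[c,s],[-s,c]])+p[:2]; return m
S=8
def sil(pts,shape,org):
    im=np.zeros((shape[0]*S//2,shape[1]*S//2),np.uint8)
    h=cv2.convexHull(((pts-org+0.5)*S/2*16).astype(np.int32))
    cv2.fillConvexPoly(im,h,255,shift=4); return cv2.resize(im,(shape[1],shape[0]),interpolation=cv2.INTER_AREA)/255.
def fit(n,p0,views):
    def cost(p):
        t=0
        for mask,K,Rc,c in views:
            ys,xs=np.nonzero(mask); x0,y0=xs.min()-15,ys.min()-15
            w,h=xs.max()+15-x0,ys.max()+15-y0
            mm=mask[y0:y0+h,x0:x0+w].astype(float)
            s=sil(proj(place(n,[p[0],p[1],p[2]/50]),K,Rc,c),mm.shape,np.array([x0,y0]))
            t+=1-np.minimum(mm,s).sum()/np.maximum(mm,s).sum()
        return t
    x0=np.array([p0[0],p0[1],p0[2]*50])
    best=None
    for k in range(3):
        sx=np.array([x0,x0+[8,0,0],x0+[0,8,0],x0+[0,0,8-4*k]])
        r=minimize(cost,x0,method="Nelder-Mead",options=dict(initial_simplex=sx,xatol=.05,fatol=1e-4)); x0=r.x
    return np.array([r.x[0],r.x[1],r.x[2]/50]),r.fun
E
cat > m1.py <<'E'
from fit import *
P0={"drum":(619,242,0),"pyramid":(429,132,.07),"log":(437,259,.07),"brick":(615,116,.07),"wheel":(524,118,0),"cone":(527,243,0),
"round_box":(460,-242,0),"square_box":(488,-100,.07),"long_box":(578,-257,.07),"oblong_box":(596,-118,.07)}
V={};res={}
for cn in ["top","side"]:
    im,K,Rc,c=cam(cn); V[cn]=(im,K,Rc,c,{})
    for n in P0:
        rs=models.cut_out(cn,n)
        g=[]
        for r in rs:
            ys,xs=np.nonzero(r["mask"]); pt=ray((xs.mean(),ys.mean()),K,Rc,c,45 if "box" not in n else 15)[0]
            if np.hypot(*(pt[:2]-P0[n][:2]))<40: g.append(r)
        if g: V[cn][4][n]=g[0]["mask"]
for n in P0:
    out=[]
    for cs in (["top"],["side"],["top","side"]):
        vs=[(V[k][4][n],*V[k][1:4]) for k in cs if n in V[k][4]]
        if not vs: continue
        p0=np.array(P0[n],float)
        p,f=fit(n,p0,vs); out.append((cs,p,f)); print(n,cs,np.round(p[:2],1),round(np.degrees(p[2]),1),round(f,3))
    res[n]=out[-1][1].tolist()
import json; json.dump(res,open("res.json","w"))
for cn,(y0,y1,x0,x1,f) in {"top":(105,240,150,430,2.8),"side":(140,330,205,395,3.1)}.items():
    im,K,Rc,c,_=V[cn]; f2=f
    b=cv2.resize(im[y0:y1,x0:x1,::-1],None,fx=f2,fy=f2,interpolation=cv2.INTER_CUBIC)
    for n in P0:
        pts=proj(place(n,res[n]),K,Rc,c); k=len(pts)//2
        for q in ((pts[:k],pts[k:]) if n!="log" else (cv2.convexHull(pts.astype(np.float32))[:,0],)):
            cv2.polylines(b,[np.int32(((q-[x0,y0]+.5)*f2-.5)*16)],True,(0,0,255),1,shift=4)
    cv2.imwrite(f"pics/ov_{cn}.png",b)
E
python3 m1.py
```

```text
drum ['top'] [622.8 246. ] -1.0 0.069
drum ['side'] [626.1 255.9] -18.4 0.122
drum ['top', 'side'] [622.4 246.7] -8.3 0.255
pyramid ['top'] [432.4 134.1] 0.1 0.056
pyramid ['side'] [433.6 139.2] -3.5 0.094
pyramid ['top', 'side'] [432.3 134.2] -1.6 0.185
log ['top'] [436.9 261.3] 0.1 0.065
log ['side'] [437.8 272.5] 0.9 0.091
log ['top', 'side'] [437.4 263.1] 0.8 0.215
brick ['top'] [618.  114.3] -5.3 0.083
brick ['side'] [620.1 124. ] -11.1 0.115
brick ['top', 'side'] [618.1 115.8] -8.6 0.264
wheel ['top'] [524.5 120.1] 11.6 0.052
wheel ['side'] [525.8 128.4] 1.5 0.12
wheel ['top', 'side'] [524.4 120.6] 4.4 0.258
cone ['top'] [531.3 249.7] 2.4 0.067
cone ['side'] [532.7 259.5] -23.6 0.087
cone ['top', 'side'] [531.1 250.9] 8.4 0.268
round_box ['top'] [ 462.5 -243. ] 4.9 0.135
round_box ['top', 'side'] [ 462.5 -243. ] 4.9 0.135
square_box ['top'] [488.9 -99.6] -6.9 0.036
square_box ['side'] [489.5 -94.5] -6.8 0.052
square_box ['top', 'side'] [489.1 -98.3] -7.6 0.133
long_box ['top'] [ 579.5 -259.1] -8.8 0.033
long_box ['side'] [ 581.3 -254.1] -8.8 0.03
long_box ['top', 'side'] [ 580.4 -256.7] -8.9 0.109
oblong_box ['top'] [ 597.2 -117.3] -9.0 0.043
oblong_box ['side'] [ 598.9 -112.9] -9.0 0.04
oblong_box ['top', 'side'] [ 597.9 -115.4] -9.0 0.125
```

View pics/ov_top.png

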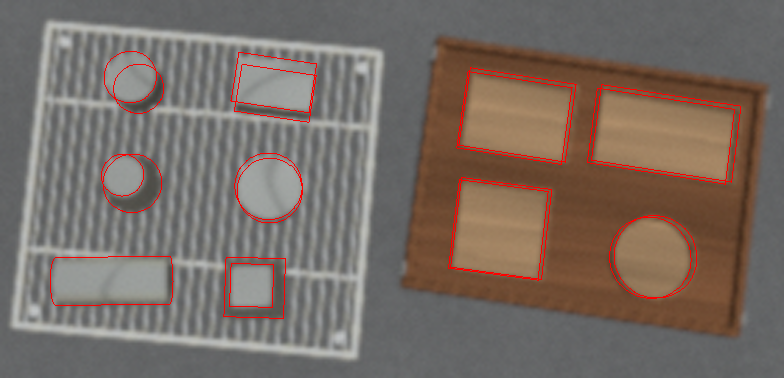

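View pics/ov_side.png

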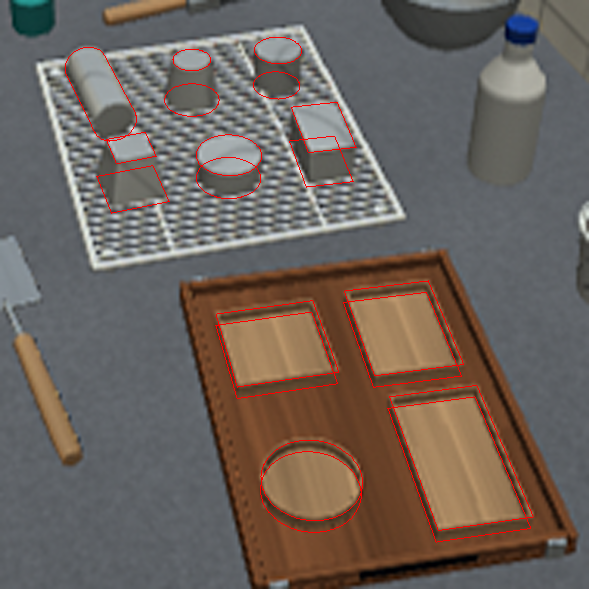

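```bash
cat >> h.py <<'E'
def tgt(x,y,z,yawdeg,flip=1):
    """world TCP target; yawdeg = direction of tool y (jaw) in world, tool x down"""
    a=np.radians(yawdeg); X=np.array([0,0,-1.]); Y=np.array([np.cos(a),np.sin(a),0]); Z=np.cross(X,Y)
    s,p,q=st(); Rt=np.c_[X,Y,Z]
    d=q.T@(np.array([x,y,z])-p)/1000; w=np.degrees(R.from_matrix(q.T@Rt).as_rotvec())
    print("p",np.round(p,1),"jaw yaw",round(np.degrees(np.arctan2(q[1,1],q[0,1])),2),"w",round(s["gripper_width"],1),"t",s["clock"],"F",np.round(s["contact_force"],1))
    print(f"d {np.round(d,4)}  w {np.round(w,2)}")
E
python3 - <<'E'
from h import *
s,p,q=st(); print(q.round(3))
tgt(500,185,250,0); tgt(500,185,250,180)
E
```

```text
[[ 0.    -0.312 -0.95 ]
 [-0.    -0.95   0.312]
 [-1.     0.    -0.   ]]
p [195.3 593.7 231.3] jaw yaw -108.21 w 86.0 t 2.15 F [ 0.8  0.4 -0.5]
d [-0.0187  0.293  -0.4172]  w [-108.21    0.     -0.  ]
p [195.3 593.7 231.3] jaw yaw -108.21 w 86.0 t 2.15 F [ 0.8  0.4 -0.5]
d [-0.0187  0.293  -0.4172]  w [71.79 -0.   -0.  ]
```

arm_command --rows '[{"dx": -0.001,"dy": 0.02,"dz": -0.028,"wx": 5},{"dx": -0.003,"dy": 0.045,"dz": -0.064,"wx": 11},{"dx": -0.005,"dy": 0.07,"dz": -0.1,"wx": 18},{"dx": -0.007,"dy": 0.097,"dz": -0.138,"wx": 25},{"dx": -0.009,"dy": 0.124,"dz": -0.176,"wx": 32},{"dx": -0.011,"dy": 0.151,"dz": -0.214,"wx": 39},{"dx": -0.013,"dy": 0.178,"dz": -0.252,"wx": 46},{"dx": -0.014,"dy": 0.205,"dz": -0.29,"wx": 52}]'

```text
validation failed for argument at $.ro...
```

Run:
```python
from h import *
tgt(500,185,250,180)
```

```text
p [195.3 593.7 231.3] jaw yaw -108.21 w 86.0 t 2.15 F [ 0.8  0.4 -0.5]
d [-0.0187  0.293  -0.4172]  w [71.79 -0.   -0.  ]
```

arm_command --rows '[{"dx": -0.001,"dy": 0.02,"dz": -0.028,"wx": 5,"wy": 0,"wz": 0,"gripper": -1},{"dx": -0.003,"dy": 0.045,"dz": -0.064,"wx": 11,"wy": 0,"wz": 0,"gripper": -1},{"dx": -0.005,"dy": 0.07,"dz": -0.1,"wx": 18,"wy": 0,"wz": 0,"gripper": -1},{"dx": -0.007,"dy": 0.097,"dz": -0.138,"wx": 25,"wy": 0,"wz": 0,"gripper": -1},{"dx": -0.009,"dy": 0.124,"dz": -0.176,"wx": 32,"wy": 0,"wz": 0,"gripper": -1},{"dx": -0.011,"dy": 0.151,"dz": -0.214,"wx": 39,"wy": 0,"wz": 0,"gripper": -1},{"dx": -0.013,"dy": 0.178,"dz": -0.252,"wx": 46,"wy": 0,"wz": 0,"gripper": -1},{"dx": -0.014,"dy": 0.205,"dz": -0.29,"wx": 52,"wy": 0,"wz": 0,"gripper": -1}]'

```text
clock: 2.95
position: [407.6, 306.8, 245.9]
ee_rot: [0.578, -0.407, -0.578, -0.408]
contact_force: [0.5, 0.9, -0.1]
gripper_width: 85.5
```

Run:
```python
from h import *
tgt(500,185,250,180)
```

```text
p [407.6 306.8 245.9] jaw yaw -160.45 w 85.5 t 2.95 F [ 0.5  0.9 -0.1]
d [-0.0041 -0.0463 -0.1457]  w [19.55  0.04  0.06]
```

arm_command --rows '[{"dx": -0.001,"dy": -0.01,"dz": -0.03,"wx": 4,"wy": 0,"wz": 0,"gripper": -0.65},{"dx": -0.002,"dy": -0.02,"dz": -0.065,"wx": 9,"wy": 0,"wz": 0,"gripper": -0.65},{"dx": -0.003,"dy": -0.032,"dz": -0.1,"wx": 14,"wy": 0,"wz": 0,"gripper": -0.65},{"dx": -0.004,"dy": -0.041,"dz": -0.13,"wx": 18,"wy": 0,"wz": 0,"gripper": -0.65},{"dx": -0.004,"dy": -0.046,"dz": -0.146,"wx": 19.5,"wy": 0,"wz": 0,"gripper": -0.65},{"dx": -0.004,"dy": -0.046,"dz": -0.146,"wx": 19.5,"wy": 0,"wz": 0,"gripper": -0.65},{"dx": -0.004,"dy": -0.046,"dz": -0.146,"wx": 19.5,"wy": 0,"wz": 0,"gripper": -0.65},{"dx": -0.004,"dy": -0.046,"dz": -0.146,"wx": 19.5,"wy": 0,"wz": 0,"gripper": -0.65}]'

```text
clock: 3.75
position: [499.4, 185.2, 249.9]
ee_rot: [-0.5, 0.499, 0.501, 0.5]
contact_force: [-0.9, 0.5, 1.2]
gripper_width: 70.8
```

```bash
cat > m2.py <<'E'
from fit import *
import sys,json
names=sys.argv[2].split(","); tag=sys.argv[1]
P0=json.load(open("res.json"))
tgt(500,185,250,180)
im,K,Rc,c=cam("wrist")
out={}
for n in names:
    g=[]
    for r in models.cut_out("wrist",n):
        ys,xs=np.nonzero(r["mask"]); ct=(xs.mean(),ys.mean()); pt=ray(ct,K,Rc,c,45 if "box" not in n else 15)[0]
        print(n,round(r["conf"],2),np.round(ct),np.round(pt),np.round(r["extent"]))
        if np.hypot(*(pt[:2]-P0[n][:2]))<45: g.append(r)
    if g:
        p,f=fit(n,np.array(P0[n]),[(g[0]["mask"],K,Rc,c)]); out[n]=p.tolist(); print("  FIT",np.round(p[:2],1),round(np.degrees(p[2]),1),round(f,3))
b=cv2.resize(im[:,:,::-1],None,fx=1.5,fy=1.5,interpolation=cv2.INTER_CUBIC)
for n in out:
    pts=proj(place(n,out[n]),K,Rc,c); k=len(pts)//2
    for q in ((pts[:k],pts[k:]) if n!="log" else (cv2.convexHull(pts.astype(np.float32))[:,0],)):
        cv2.polylines(b,[np.int32(((q+.5)*1.5-.5)*16)],True,(0,0,255),1,shift=4)
cv2.imwrite(f"pics/w_{tag}.png",b); cv2.imwrite(f"pics/raw_{tag}.png",im[:,:,::-1])
json.dump(out,open(f"w_{tag}.json","w"))
E
python3 m2.py rack drum,pyramid,log,brick,cone,wheel
```

```text
p [499.4 185.2 249.9] jaw yaw -179.88 w 70.8 t 3.75 F [-0.9  0.5  1.2]
d [-0.0001 -0.0006 -0.0002]  w [0.12 0.06 0.05]
drum 0.8 [145. 218.] [624. 249.  45.] [117. 193. 172. 244.]
drum 0.79 [316. 342.] [418. 420.  45.] [298. 332. 329. 354.]
drum 0.72 [428. 214.] [301. 244.  45.] [399. 190. 458. 236.]
  FIT [621.7 246.7] -4.3 0.101
pyramid 0.79 [317. 115.] [433. 133.  45.] [288.  91. 345. 141.]
  FIT [431.2 134.9] 0.2 0.028
log 0.96 [308. 228.] [437. 262.  45.] [291. 181. 327. 276.]
log 0.75 [317. 114.] [433. 133.  45.] [292.  90. 347. 139.]
  FIT [436.9 263.5] 1.8 0.059
brick 0.95 [138.  95.] [619. 114.  45.] [108.  54. 169. 135.]
  FIT [618.1 115.2] -7.1 0.047
cone 0.75 [227. 217.] [530. 248.  45.] [209. 193. 251. 242.]
cone 0.64 [138.  96.] [619. 115.  45.] [110.  55. 170. 135.]
  FIT [530.4 251.6] 12.2 0.086
wheel 0.8 [230. 100.] [524. 119.  45.] [200.  68. 260. 135.]
  FIT [524.2 120.2] 7.5 0.065
```

View pics/w_rack.png

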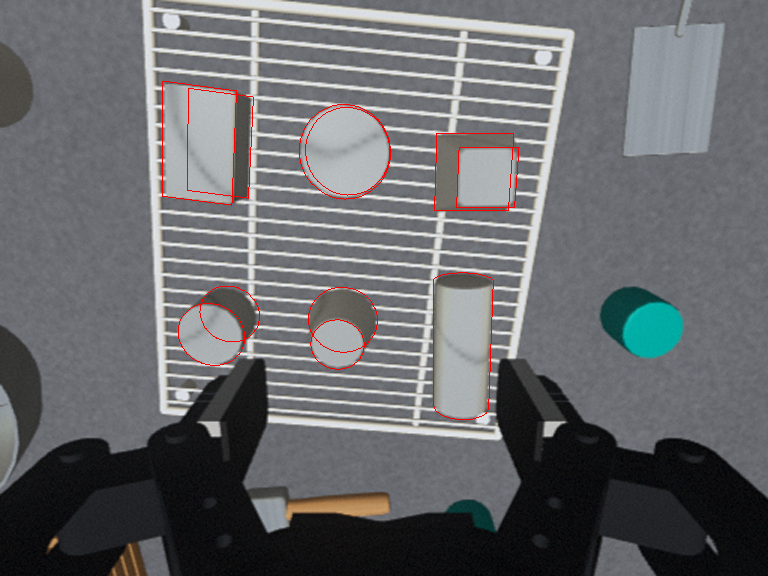

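arm_command --rows '[{"dx": 0.01,"dy": 0.01,"dz": -0.008,"wx": 0,"wy": 0,"wz": 0,"gripper": -0.65},{"dx": 0.035,"dy": 0.03,"dz": -0.022,"wx": 0,"wy": 0,"wz": 0,"gripper": -0.65},{"dx": 0.065,"dy": 0.048,"dz": -0.036,"wx": 0,"wy": 0,"wz": 0,"gripper": -0.65},{"dx": 0.095,"dy": 0.06,"dz": -0.045,"wx": 0,"wy": 0,"wz": 0,"gripper": -0.65},{"dx": 0.12,"dy": 0.066,"dz": -0.05,"wx": 0,"wy": 0,"wz": 0,"gripper": -0.65},{"dx": 0.137,"dy": 0.068,"dz": -0.051,"wx": 0,"wy": 0,"wz": 0,"gripper": -0.65},{"dx": 0.14,"dy": 0.068,"dz": -0.051,"wx": 0,"wy": 0,"wz": 0,"gripper": -0.65},{"dx": 0.14,"dy": 0.068,"dz": -0.051,"wx": 0,"wy": 0,"wz": 0,"gripper": -0.65}]'

```text
clock: 4.9
position: [432.1, 134.2, 109.9]
ee_rot: [0.501, -0.499, -0.5, -0.5]
contact_force: [0.2, 1.2, 0.5]
gripper_width: 70.6
```

Run:
```python
from h import *
tgt(431.5,134.5,31,180)
im,K,Rc,c=cam("wrist"); cv2.imwrite("pics/p1.png",im[:,:,::-1])
```

```text
p [432.1 134.2 109.9] jaw yaw -179.87 w 70.6 t 4.9 F [0.2 1.2 0.5]
d [0.0789 0.0007 0.0002]  w [0.13 0.03 0.05]
```

View pics/p1.png

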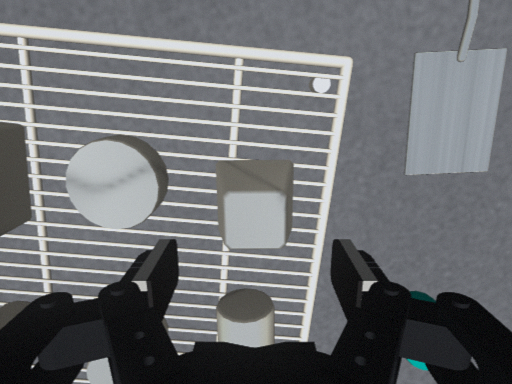

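arm_command --rows '[{"dx": 0.012,"dy": 0,"dz": 0,"wx": 0,"wy": 0,"wz": 0,"gripper": -0.65},{"dx": 0.035,"dy": 0,"dz": 0,"wx": 0,"wy": 0,"wz": 0,"gripper": -0.65},{"dx": 0.058,"dy": 0,"dz": 0,"wx": 0,"wy": 0,"wz": 0,"gripper": -0.65},{"dx": 0.074,"dy": 0,"dz": 0,"wx": 0,"wy": 0,"wz": 0,"gripper": -0.65},{"dx": 0.079,"dy": 0,"dz": 0,"wx": 0,"wy": 0,"wz": 0,"gripper": -0.65},{"dx": 0.079,"dy": 0,"dz": 0,"wx": 0,"wy": 0,"wz": 0,"gripper": -0.65},{"dx": 0.079,"dy": 0,"dz": 0,"wx": 0,"wy": 0,"wz": 0,"gripper": 0.5},{"dx": 0.079,"dy": 0,"dz": 0,"wx": 0,"wy": 0,"wz": 0,"gripper": 0.5}]'

```text
clock: 5.75
position: [433.6, 135.3, 33.3]
ee_rot: [0.501, -0.498, -0.5, -0.501]
contact_force: [-1.1, 0.4, 4.8]
gripper_width: 48.1
```

arm_command --rows '[{"dx": 0,"dy": 0,"dz": 0,"wx": 0,"wy": 0,"wz": 0,"gripper": 0.5},{"dx": 0,"dy": 0,"dz": 0,"wx": 0,"wy": 0,"wz": 0,"gripper": 0.5},{"dx": 0,"dy": 0,"dz": 0,"wx": 0,"wy": 0,"wz": 0,"gripper": 0.5},{"dx": 0,"dy": 0,"dz": 0,"wx": 0,"wy": 0,"wz": 0,"gripper": 0.5},{"dx": -0.003,"dy": 0,"dz": 0,"wx": 0,"wy": 0,"wz": 0,"gripper": 0.5},{"dx": -0.008,"dy": 0,"dz": 0,"wx": 0,"wy": 0,"wz": 0,"gripper": 0.5},{"dx": -0.014,"dy": 0,"dz": 0,"wx": 0,"wy": 0,"wz": 0,"gripper": 0.5},{"dx": -0.02,"dy": 0,"dz": 0,"wx": 0,"wy": 0,"wz": 0,"gripper": 0.5}]'

```text
clock: 6.55
position: [433.6, 135.3, 53.9]
ee_rot: [0.501, -0.497, -0.5, -0.501]
contact_force: [-0.3, 0.1, -0.7]
gripper_width: 48.0
```

Run:
```python
from h import *
tgt(489,-99,140,173)
im,K,Rc,c=cam("wrist"); cv2.imwrite("pics/p2.png",im[:,:,::-1])
```

```text
p [433.6 135.3  53.9] jaw yaw -179.82 w 48.0 t 6.55 F [-0.3  0.1 -0.7]
d [-0.0865 -0.0551 -0.2342]  w [7.18 0.17 0.24]
```

View pics/p2.png

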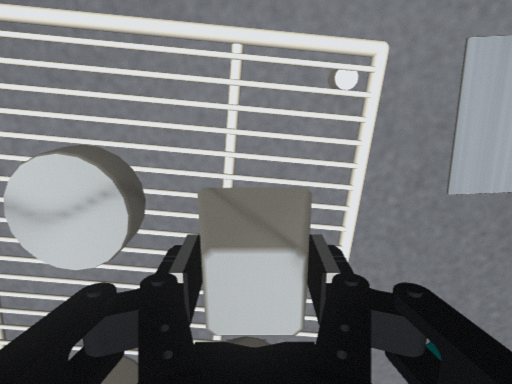

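arm_command --rows '[{"dx": -0.008,"dy": 0,"dz": 0,"wx": 0,"wy": 0,"wz": 0,"gripper": 0.5},{"dx": -0.025,"dy": 0,"dz": -0.004,"wx": 0,"wy": 0,"wz": 0,"gripper": 0.5},{"dx": -0.045,"dy": -0.006,"dz": -0.015,"wx": 0,"wy": 0,"wz": 0,"gripper": 0.5},{"dx": -0.065,"dy": -0.015,"dz": -0.032,"wx": 1,"wy": 0,"wz": 0,"gripper": 0.5},{"dx": -0.085,"dy": -0.025,"dz": -0.052,"wx": 2,"wy": 0,"wz": 0,"gripper": 0.5},{"dx": -0.105,"dy": -0.036,"dz": -0.074,"wx": 3,"wy": 0,"wz": 0,"gripper": 0.5},{"dx": -0.125,"dy": -0.048,"dz": -0.098,"wx": 4,"wy": 0,"wz": 0,"gripper": 0.5},{"dx": -0.143,"dy": -0.06,"dz": -0.122,"wx": 5,"wy": 0,"wz": 0,"gripper": 0.5}]'

```text
clock: 7.4
position: [493.9, 12.4, 199.4]
ee_rot: [-0.479, 0.518, 0.478, 0.523]
contact_force: [-0.2, 0.1, -1.9]
gripper_width: 48.1
```

Run:
```python
from h import *
tgt(560,-110,250,172.5)
```

```text
p [493.9  12.4 199.4] jaw yaw 175.17 w 48.1 t 7.4 F [-0.2  0.1 -1.9]
d [-0.0506 -0.0765 -0.1161]  w [2.68 0.28 0.38]
```

arm_command --rows '[{"dx": -0.014,"dy": -0.018,"dz": -0.026,"wx": 1,"wy": 0,"wz": 0,"gripper": 0.5},{"dx": -0.026,"dy": -0.036,"dz": -0.054,"wx": 2,"wy": 0.1,"wz": 0.1,"gripper": 0.5},{"dx": -0.038,"dy": -0.053,"dz": -0.08,"wx": 2.5,"wy": 0.2,"wz": 0.2,"gripper": 0.5},{"dx": -0.046,"dy": -0.067,"dz": -0.102,"wx": 2.7,"wy": 0.3,"wz": 0.4,"gripper": 0.5},{"dx": -0.05,"dy": -0.074,"dz": -0.113,"wx": 2.7,"wy": 0.3,"wz": 0.4,"gripper": 0.5},{"dx": -0.051,"dy": -0.077,"dz": -0.116,"wx": 2.7,"wy": 0.3,"wz": 0.4,"gripper": 0.5},{"dx": -0.051,"dy": -0.077,"dz": -0.116,"wx": 2.7,"wy": 0.3,"wz": 0.4,"gripper": 0.5},{"dx": -0.051,"dy": -0.077,"dz": -0.116,"wx": 2.7,"wy": 0.3,"wz": 0.4,"gripper": 0.5}]'

```text
clock: 8.2
position: [559.8, -109.1, 250.0]
ee_rot: [-0.466, 0.532, 0.467, 0.531]
contact_force: [-0.2, 0.1, -0.8]
gripper_width: 48.1
```

```bash
python3 m2.py tray round_box,square_box,long_box,oblong_box
python3 - <<'E'
from h import *
tgt(489,-99,100,172)
E
```

```text
p [ 559.8 -109.1  250. ] jaw yaw 172.52 w 48.1 t 8.2 F [-0.2  0.1 -0.8]
d [1.000e-04 9.760e-02 2.838e-01]  w [-7.48  0.   -0.09]
round_box 0.67 [330.  28.] [ 461. -238.   15.] [292.   0. 369.  60.]
p [ 560.  -109.   250.2] jaw yaw 172.55 w 48.2 t 8.3 F [ 0.1  0.8 -2. ]
d [0.1503 0.0715 0.0007]  w [ 0.55 -0.01 -0.06]Traceback (most recent call last):
  File "m2.py", line 15, in <module>
    p,f=fit(n,np.array(P0[n]),[(g[0]["mask"],K,Rc,c)]); out[n]=p.tolist(); print("  FIT",np.round(p[:2],1),round(np.degrees(p[2]),1),round(f,3))
        ~~~^^^^^^^^^^^^^^^^^^^^^^^^^^^^^^^^^^^^^^^^^^^
  File "fit.py", line 33, in fit
    r=minimize(cost,x0,method="Nelder-Mead",options=dict(initial_simplex=sx,xatol=.05,fatol=1e-4)); x0=r.x
    res = _minimize_neldermead(fun, x0, args, callback, bounds=bounds,
                               **options)
    fsim[k] = func(sim[k])
              ~~~~^^^^^^^^
    fx = function(np.copy(x), *(wrapper_args + args))
  File "fit.py", line 26, in cost
    s=sil(proj(place(n,[p[0],p[1],p[2]/50]),K,Rc,c),mm.shape,np.array([x0,y0]))
  File "fit.py", line 18, in sil
    cv2.fillConvexPoly(im,h,255,shift=4); return cv2.resize(im,(shape[1],shape[0]),interpolation=cv2.INTER_AREA)/255.
    ~~~~~~~~~~~~~~~~~~^^^^^^^^^^^^^^^^^^
cv2.error: OpenCV(4.12.0) :-1: error: (-5:Bad argument) in function 'fillConvexPoly'
> Overload resolution failed:
>  - Layout of the output array img is incompatible with cv::Mat
>  - Expected Ptr<cv::UMat> for argument 'img'
```

Fix the crop at image borders.

```bash
sed -i 's/x0,y0=xs.min()-15,ys.min()-15/x0,y0=max(xs.min()-15,0),max(ys.min()-15,0)/; s/w,h=xs.max()+15-x0,ys.max()+15-y0/w,h=min(xs.max()+15,512)-x0,min(ys.max()+15,384)-y0/' fit.py
python3 m2.py tray round_box,square_box,long_box,oblong_box
```

```text
p [ 560.  -109.   250.2] jaw yaw 172.55 w 48.2 t 8.3 F [ 0.1  0.8 -2. ]
d [2.000e-04 9.760e-02 2.837e-01]  w [-7.45 -0.01 -0.06]
round_box 0.79 [330.  28.] [ 461. -238.   15.] [294.   0. 372.  61.]
  FIT [ 460.8 -243.2] 6.7 0.021
square_box 0.72 [317. 156.] [ 485. -102.   15.] [278. 123. 357. 197.]
  FIT [488.  -98.9] -7.4 0.073
long_box 0.9 [217.  44.] [ 582. -238.   15.] [181.   1. 254.  89.]
  FIT [ 578.7 -258.4] -8.9 0.015
oblong_box 0.64 [221. 150.] [ 597. -124.   15.] [191. 110. 258. 197.]
  FIT [ 596.5 -118. ] -9.2 0.117
```

View pics/w_tray.png

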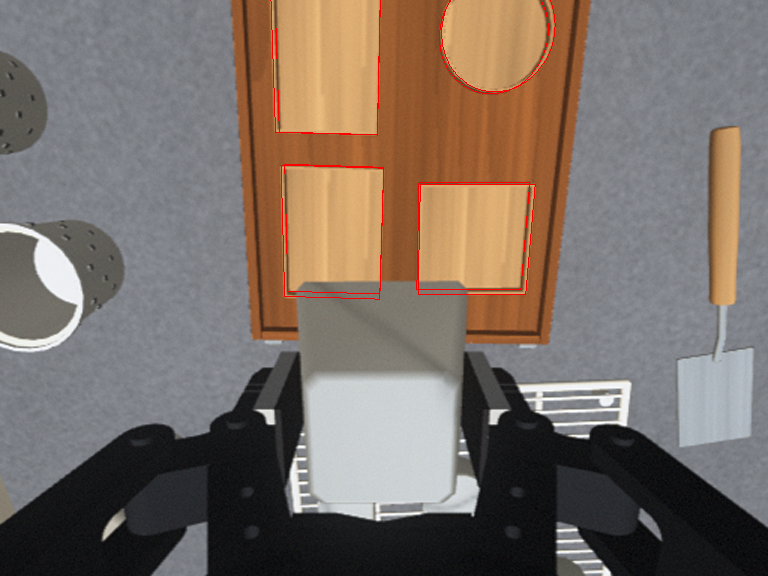

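arm_command --rows '[{"dx": 0.01,"dy": 0.006,"dz": 0,"wx": 0,"wy": 0,"wz": 0,"gripper": 0.5},{"dx": 0.03,"dy": 0.02,"dz": 0,"wx": 0,"wy": 0,"wz": 0,"gripper": 0.5},{"dx": 0.058,"dy": 0.038,"dz": 0,"wx": 0,"wy": 0,"wz": 0,"gripper": 0.5},{"dx": 0.088,"dy": 0.054,"dz": 0.001,"wx": 0,"wy": 0,"wz": 0,"gripper": 0.5},{"dx": 0.116,"dy": 0.065,"dz": 0.001,"wx": 0,"wy": 0,"wz": 0,"gripper": 0.5},{"dx": 0.138,"dy": 0.071,"dz": 0.001,"wx": 0,"wy": 0,"wz": 0,"gripper": 0.5},{"dx": 0.149,"dy": 0.072,"dz": 0.001,"wx": 0,"wy": 0,"wz": 0,"gripper": 0.5},{"dx": 0.15,"dy": 0.072,"dz": 0.001,"wx": 0,"wy": 0,"wz": 0,"gripper": 0.5}]'

```text
clock: 9.35
position: [488.7, -99.2, 99.5]
ee_rot: [-0.466, 0.532, 0.467, 0.531]
contact_force: [0.3, -0.7, -1.1]
gripper_width: 48.2
```

Run:
```python
from h import *
tgt(488.5,-98.5,23,172.5)
```

```text
p [488.7 -99.2  99.5] jaw yaw 172.53 w 48.2 t 9.35 F [ 0.3 -0.7 -1.1]
d [0.0765 0.0001 0.0007]  w [ 0.03 -0.05 -0.15]
```

arm_command --rows '[{"dx": 0.01,"dy": 0,"dz": 0,"wx": 0,"wy": 0,"wz": 0,"gripper": 0.5},{"dx": 0.026,"dy": 0,"dz": 0,"wx": 0,"wy": 0,"wz": 0,"gripper": 0.5},{"dx": 0.042,"dy": 0,"dz": 0,"wx": 0,"wy": 0,"wz": 0,"gripper": 0.5},{"dx": 0.056,"dy": 0,"dz": 0,"wx": 0,"wy": 0,"wz": 0,"gripper": 0.5},{"dx": 0.066,"dy": 0,"dz": 0,"wx": 0,"wy": 0,"wz": 0,"gripper": 0.5},{"dx": 0.072,"dy": 0,"dz": 0,"wx": 0,"wy": 0,"wz": 0,"gripper": 0.5},{"dx": 0.075,"dy": 0,"dz": 0,"wx": 0,"wy": 0,"wz": 0,"gripper": 0.5},{"dx": 0.075,"dy": 0,"dz": 0,"wx": 0,"wy": 0,"wz": 0,"gripper": 0.5}]'

```text
clock: 10.15
position: [488.8, -99.2, 24.6]
ee_rot: [-0.466, 0.532, 0.467, 0.531]
contact_force: [-0.2, -0.1, -1.3]
gripper_width: 48.0
```

arm_command --rows '[{"dx": 0.001,"dy": 0,"dz": 0,"wx": 0,"wy": 0,"wz": 0,"gripper": 0.5},{"dx": 0.0015,"dy": 0,"dz": 0,"wx": 0,"wy": 0,"wz": 0,"gripper": 0.5},{"dx": 0.002,"dy": 0,"dz": 0,"wx": 0,"wy": 0,"wz": 0,"gripper": 0.5},{"dx": 0.0025,"dy": 0,"dz": 0,"wx": 0,"wy": 0,"wz": 0,"gripper": 0.5},{"dx": 0.0025,"dy": 0,"dz": 0,"wx": 0,"wy": 0,"wz": 0,"gripper": 0.5},{"dx": 0.0025,"dy": 0,"dz": 0,"wx": 0,"wy": 0,"wz": 0,"gripper": 0.5},{"dx": 0.0025,"dy": 0,"dz": 0,"wx": 0,"wy": 0,"wz": 0,"gripper": 0.5},{"dx": 0.0025,"dy": 0,"dz": 0,"wx": 0,"wy": 0,"wz": 0,"gripper": 0.5}]'

```text
clock: 10.95
position: [489.0, -99.2, 22.4]
ee_rot: [-0.466, 0.532, 0.467, 0.531]
contact_force: [-1.4, 0.1, 3.7]
gripper_width: 47.7
```

Run:
```python
from h import *
tgt(488.5,-98.5,23,172.5)
im,K,Rc,c=cam("wrist"); cv2.imwrite("pics/p3.png",im[:,:,::-1])
im,K,Rc,c=cam("side"); cv2.imwrite("pics/p3s.png",cv2.resize(im[200:340,240:400,::-1],None,fx=4,fy=4,interpolation=cv2.INTER_CUBIC))
```

```text
p [489.  -99.2  22.4] jaw yaw 172.54 w 47.7 t 10.95 F [-1.4  0.1  3.7]
d [-0.0006  0.0005  0.0007]  w [ 0.04 -0.05 -0.1 ]
```

View pics/p3s.png

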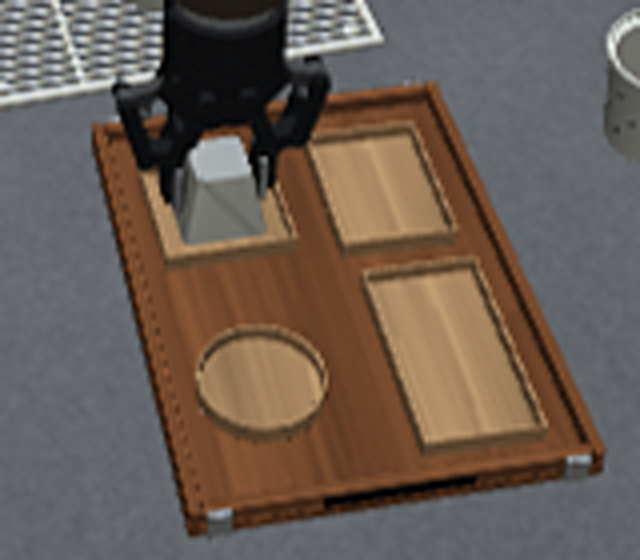

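View pics/p3.png

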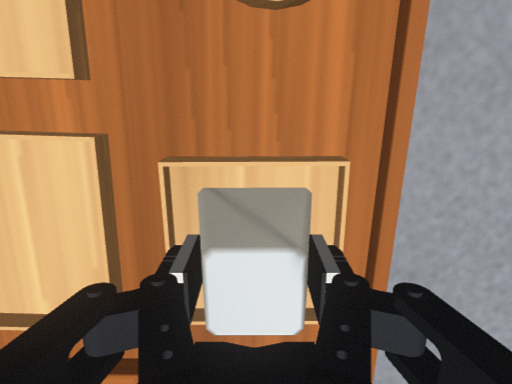

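arm_command --rows '[{"dx": 0,"dy": 0,"dz": 0,"wx": 0,"wy": 0,"wz": 0,"gripper": 0},{"dx": 0,"dy": 0,"dz": 0,"wx": 0,"wy": 0,"wz": 0,"gripper": -0.35},{"dx": 0,"dy": 0,"dz": 0,"wx": 0,"wy": 0,"wz": 0,"gripper": -0.4},{"dx": 0,"dy": 0,"dz": 0,"wx": 0,"wy": 0,"wz": 0,"gripper": -0.4},{"dx": -0.015,"dy": 0,"dz": 0,"wx": 0,"wy": 0,"wz": 0,"gripper": -0.4},{"dx": -0.04,"dy": 0,"dz": 0,"wx": 0,"wy": 0,"wz": 0,"gripper": -0.5},{"dx": -0.075,"dy": 0,"dz": 0,"wx": 0,"wy": 0,"wz": 0,"gripper": -0.65},{"dx": -0.11,"dy": 0,"dz": 0,"wx": 0,"wy": 0,"wz": 0,"gripper": -0.65}]'

```text
clock: 11.85
position: [488.7, -99.2, 133.1]
ee_rot: [-0.466, 0.533, 0.467, 0.53]
contact_force: [-0.3, -0.9, -0.9]
gripper_width: 70.6
```

Run:
```python
from h import *
im,K,Rc,c=cam("wrist"); cv2.imwrite("pics/p4.png",im[:,:,::-1])
tgt(618,115,140,173)
```

```text
p [492.8 -99.4 139.4] jaw yaw 172.65 w 70.4 t 11.9 F [1.3 1.  4.1]
d [ 2.000e-04 -9.670e-02  2.286e-01]  w [-0.35 -0.03  0.53]
```

View pics/p4.png

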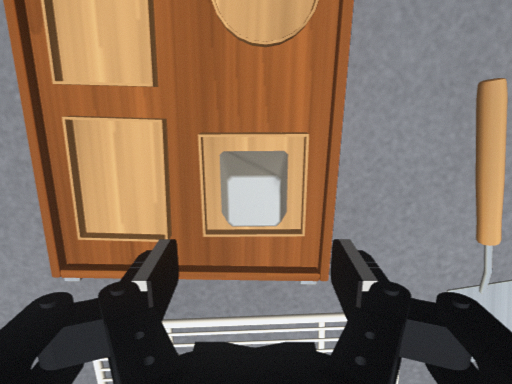

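arm_command --rows '[{"dx": 0,"dy": -0.008,"dz": 0.02,"wx": 0,"wy": 0,"wz": 0,"gripper": -0.65},{"dx": 0,"dy": -0.025,"dz": 0.06,"wx": 0,"wy": 0,"wz": 0,"gripper": -0.65},{"dx": 0,"dy": -0.044,"dz": 0.104,"wx": 0,"wy": 0,"wz": 0,"gripper": -0.65},{"dx": 0,"dy": -0.063,"dz": 0.148,"wx": 0,"wy": 0,"wz": 0.2,"gripper": -0.65},{"dx": 0.005,"dy": -0.08,"dz": 0.188,"wx": 0,"wy": 0,"wz": 0.5,"gripper": -0.65},{"dx": 0.015,"dy": -0.092,"dz": 0.218,"wx": 0,"wy": 0,"wz": 0.5,"gripper": -0.65},{"dx": 0.02,"dy": -0.097,"dz": 0.228,"wx": 0,"wy": 0,"wz": 0.5,"gripper": -0.65},{"dx": 0.02,"dy": -0.097,"dz": 0.2285,"wx": 0,"wy": 0,"wz": 0.5,"gripper": -0.65}]'

```text
clock: 12.7
position: [618.1, 115.7, 118.3]
ee_rot: [-0.467, 0.532, 0.467, 0.53]
contact_force: [-0.1, 0.3, -0.6]
gripper_width: 70.5
```

Run:
```python
from h import *
tgt(618,115,35,173)
im,K,Rc,c=cam("wrist"); 
b=im[:,:,::-1].copy(); from fit import place
import json
for p in ([618,115,np.radians(-7)],):
    q=proj(place("brick",p),K,Rc,c); k=len(q)//2
    for u in (q[:k],q[k:]): cv2.polylines(b,[np.int32(u*16)],True,(0,0,255),1,shift=4)
cv2.imwrite("pics/b1.png",b)
```

```text
p [618.1 115.7 118.3] jaw yaw 172.74 w 70.5 t 12.7 F [-0.1  0.3 -0.6]
d [ 0.0833 -0.0002 -0.0006]  w [-0.26 -0.1  -0.11]
```

View pics/b1.png

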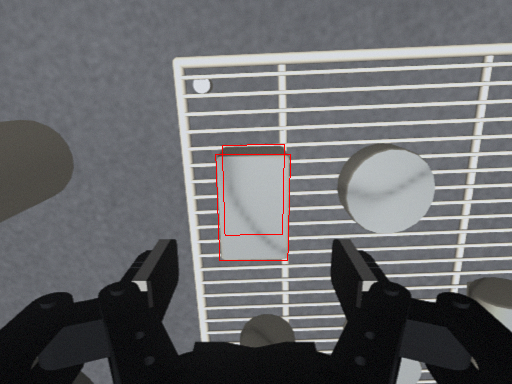

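arm_command --rows '[{"dx": 0.012,"dy": 0,"dz": -0.0006,"wx": 0,"wy": 0,"wz": 0,"gripper": -0.65},{"dx": 0.036,"dy": 0,"dz": -0.0006,"wx": 0,"wy": 0,"wz": 0,"gripper": -0.65},{"dx": 0.06,"dy": 0,"dz": -0.0006,"wx": 0,"wy": 0,"wz": 0,"gripper": -0.65},{"dx": 0.078,"dy": 0,"dz": -0.0006,"wx": 0,"wy": 0,"wz": 0,"gripper": -0.65},{"dx": 0.085,"dy": 0,"dz": -0.0006,"wx": 0,"wy": 0,"wz": 0,"gripper": -0.65},{"dx": 0.085,"dy": 0,"dz": -0.0006,"wx": 0,"wy": 0,"wz": 0,"gripper": -0.65},{"dx": 0.085,"dy": 0,"dz": -0.0006,"wx": 0,"wy": 0,"wz": 0,"gripper": 0.5},{"dx": 0.085,"dy": 0,"dz": -0.0006,"wx": 0,"wy": 0,"wz": 0,"gripper": 0.5}]'

```text
clock: 13.55
position: [618.6, 114.1, 36.0]
ee_rot: [-0.468, 0.531, 0.467, 0.531]
contact_force: [-2.5, -0.7, 2.2]
gripper_width: 44.7
```

arm_command --rows '[{"dx": 0,"dy": 0,"dz": 0,"wx": 0,"wy": 0,"wz": 0,"gripper": 0.5},{"dx": 0,"dy": 0,"dz": 0,"wx": 0,"wy": 0,"wz": 0,"gripper": 0.5},{"dx": 0,"dy": 0,"dz": 0,"wx": 0,"wy": 0,"wz": 0,"gripper": 0.5},{"dx": 0,"dy": 0,"dz": 0,"wx": 0,"wy": 0,"wz": 0,"gripper": 0.5},{"dx": -0.004,"dy": 0,"dz": 0,"wx": 0,"wy": 0,"wz": 0,"gripper": 0.5},{"dx": -0.014,"dy": 0,"dz": 0,"wx": 0,"wy": 0,"wz": 0,"gripper": 0.5},{"dx": -0.03,"dy": 0,"dz": 0,"wx": 0,"wy": 0,"wz": 0,"gripper": 0.5},{"dx": -0.046,"dy": 0,"dz": 0,"wx": 0,"wy": 0,"wz": 0,"gripper": 0.5}]'

```text
clock: 14.35
position: [618.7, 114.2, 83.1]
ee_rot: [-0.468, 0.531, 0.467, 0.531]
contact_force: [0.5, 0.5, -1.2]
gripper_width: 45.4
```

Run:
```python
from h import *
im,K,Rc,c=cam("wrist"); cv2.imwrite("pics/b2.png",im[:,:,::-1])
tgt(597,-117.5,120,171)
```

```text
p [620.7 114.7  86.5] jaw yaw 172.76 w 44.9 t 14.4 F [0.8 0.2 1.3]
d [-0.0339 -0.006  -0.2333]  w [1.76 0.11 0.41]
```

View pics/b2.png

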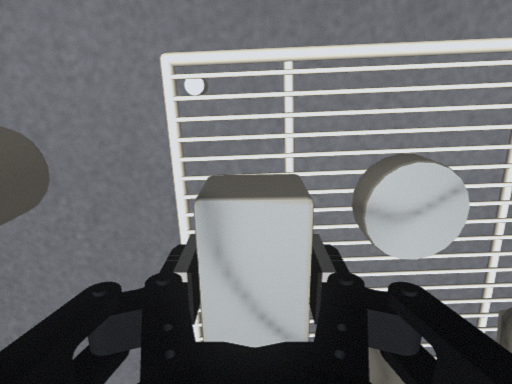

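arm_command --rows '[{"dx": -0.01,"dy": 0,"dz": -0.014,"wx": 0,"wy": 0,"wz": 0,"gripper": 0.5},{"dx": -0.022,"dy": 0,"dz": -0.044,"wx": 0,"wy": 0,"wz": 0.2,"gripper": 0.5},{"dx": -0.03,"dy": -0.001,"dz": -0.084,"wx": 0.5,"wy": 0,"wz": 0.4,"gripper": 0.5},{"dx": -0.034,"dy": -0.003,"dz": -0.126,"wx": 1,"wy": 0,"wz": 0.4,"gripper": 0.5},{"dx": -0.034,"dy": -0.005,"dz": -0.168,"wx": 1.5,"wy": 0,"wz": 0.4,"gripper": 0.5},{"dx": -0.034,"dy": -0.006,"dz": -0.204,"wx": 1.8,"wy": 0,"wz": 0.4,"gripper": 0.5},{"dx": -0.034,"dy": -0.006,"dz": -0.226,"wx": 1.8,"wy": 0.1,"wz": 0.4,"gripper": 0.5},{"dx": -0.034,"dy": -0.006,"dz": -0.233,"wx": 1.8,"wy": 0.1,"wz": 0.4,"gripper": 0.5}]'

```text
clock: 15.2
position: [596.0, -120.1, 120.4]
ee_rot: [-0.458, 0.539, 0.458, 0.539]
contact_force: [0.5, -0.6, -2.0]
gripper_width: 45.1
```

Run:
```python
from h import *
tgt(597,-118,30,171)
```

```text
p [ 596.  -120.1  120.4] jaw yaw 170.77 w 45.1 t 15.2 F [ 0.5 -0.6 -2. ]
d [ 0.0904 -0.0007  0.0022]  w [-0.23 -0.   -0.01]
```

arm_command --rows '[{"dx": 0.01,"dy": -0.0007,"dz": 0.002,"wx": 0,"wy": 0,"wz": 0,"gripper": 0.5},{"dx": 0.03,"dy": -0.0007,"dz": 0.002,"wx": 0,"wy": 0,"wz": 0,"gripper": 0.5},{"dx": 0.05,"dy": -0.0007,"dz": 0.002,"wx": 0,"wy": 0,"wz": 0,"gripper": 0.5},{"dx": 0.067,"dy": -0.0007,"dz": 0.002,"wx": 0,"wy": 0,"wz": 0,"gripper": 0.5},{"dx": 0.08,"dy": -0.0007,"dz": 0.002,"wx": 0,"wy": 0,"wz": 0,"gripper": 0.5},{"dx": 0.088,"dy": -0.0007,"dz": 0.002,"wx": 0,"wy": 0,"wz": 0,"gripper": 0.5},{"dx": 0.091,"dy": -0.0007,"dz": 0.002,"wx": 0,"wy": 0,"wz": 0,"gripper": 0.5},{"dx": 0.092,"dy": -0.0007,"dz": 0.002,"wx": 0,"wy": 0,"wz": 0,"gripper": 0.5}]'

```text
clock: 16.0
position: [597.3, -118.0, 28.4]
ee_rot: [-0.458, 0.538, 0.458, 0.539]
contact_force: [0.1, 1.2, -1.4]
gripper_width: 44.7
```

arm_command --rows '[{"dx": 0.001,"dy": 0,"dz": 0,"wx": 0,"wy": 0,"wz": 0,"gripper": 0.5},{"dx": 0.002,"dy": 0,"dz": 0,"wx": 0,"wy": 0,"wz": 0,"gripper": 0.5},{"dx": 0.003,"dy": 0,"dz": 0,"wx": 0,"wy": 0,"wz": 0,"gripper": 0.5},{"dx": 0.0035,"dy": 0,"dz": 0,"wx": 0,"wy": 0,"wz": 0,"gripper": 0.5},{"dx": 0.004,"dy": 0,"dz": 0,"wx": 0,"wy": 0,"wz": 0,"gripper": 0.5},{"dx": 0.0045,"dy": 0,"dz": 0,"wx": 0,"wy": 0,"wz": 0,"gripper": 0.5},{"dx": 0.0045,"dy": 0,"dz": 0,"wx": 0,"wy": 0,"wz": 0,"gripper": 0.5},{"dx": 0.0045,"dy": 0,"dz": 0,"wx": 0,"wy": 0,"wz": 0,"gripper": 0.5}]'

```text
clock: 16.8
position: [597.4, -118.0, 24.8]
ee_rot: [-0.459, 0.538, 0.458, 0.539]
contact_force: [-2.6, 0.6, 5.7]
gripper_width: 45.1
```

arm_command --rows '[{"dx": 0,"dy": 0,"dz": 0,"wx": 0,"wy": 0,"wz": 0,"gripper": 0},{"dx": 0,"dy": 0,"dz": 0,"wx": 0,"wy": 0,"wz": 0,"gripper": -0.3},{"dx": 0,"dy": 0,"dz": 0,"wx": 0,"wy": 0,"wz": 0,"gripper": -0.35},{"dx": 0,"dy": 0,"dz": 0,"wx": 0,"wy": 0,"wz": 0,"gripper": -0.35},{"dx": -0.012,"dy": 0,"dz": 0,"wx": 0,"wy": 0,"wz": 0,"gripper": -0.35},{"dx": -0.04,"dy": 0,"dz": 0,"wx": 0,"wy": 0,"wz": 0,"gripper": -0.5},{"dx": -0.075,"dy": 0,"dz": 0,"wx": 0,"wy": 0,"wz": 0,"gripper": -0.65},{"dx": -0.1,"dy": 0,"dz": 0,"wx": 0,"wy": 0,"wz": 0,"gripper": -0.65}]'

```text
clock: 17.6
position: [598.3, -118.1, 128.0]
ee_rot: [-0.46, 0.537, 0.457, 0.539]
contact_force: [1.6, 0.2, 0.6]
gripper_width: 70.2
```

Run:
```python
from h import *
im,K,Rc,c=cam("wrist"); cv2.imwrite("pics/b3.png",im[:,:,::-1])
tgt(437,263,120,181)
```

```text
p [ 600.8 -118.4  132.5] jaw yaw 170.89 w 70.6 t 17.65 F [ 1.4 -0.4  3.3]
d [0.0099 0.2223 0.3507]  w [-10.11  -0.05   0.69]
```

View pics/b3.png

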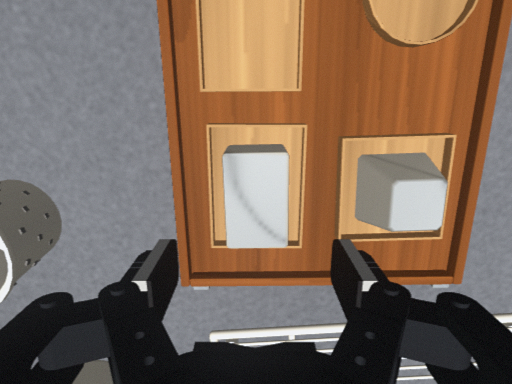

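arm_command --rows '[{"dx": 0,"dy": 0.012,"dz": 0.019,"wx": 0,"wy": 0,"wz": 0.2,"gripper": -0.65},{"dx": 0,"dy": 0.034,"dz": 0.053,"wx": -1,"wy": 0,"wz": 0.5,"gripper": -0.65},{"dx": 0,"dy": 0.058,"dz": 0.091,"wx": -2,"wy": 0,"wz": 0.6,"gripper": -0.65},{"dx": 0,"dy": 0.082,"dz": 0.13,"wx": -3,"wy": 0,"wz": 0.7,"gripper": -0.65},{"dx": 0,"dy": 0.106,"dz": 0.168,"wx": -4,"wy": 0,"wz": 0.7,"gripper": -0.65},{"dx": 0,"dy": 0.13,"dz": 0.206,"wx": -5.5,"wy": 0,"wz": 0.7,"gripper": -0.65},{"dx": 0,"dy": 0.154,"dz": 0.244,"wx": -7,"wy": 0,"wz": 0.7,"gripper": -0.65},{"dx": 0,"dy": 0.176,"dz": 0.278,"wx": -8.5,"wy": 0,"wz": 0.7,"gripper": -0.65}]'

```text
clock: 18.45
position: [470.4, 185.8, 131.4]
ee_rot: [-0.498, 0.502, 0.498, 0.503]
contact_force: [0.4, 0.0, 0.4]
gripper_width: 70.3
```

Run:
```python
from h import *
tgt(437,263,120,181)
```

```text
p [470.4 185.8 131.4] jaw yaw 179.5 w 70.3 t 18.45 F [0.4 0.  0.4]
d [0.0114 0.034  0.0769]  w [-1.5   0.02  0.07]
```

arm_command --rows '[{"dx": 0.003,"dy": 0.014,"dz": 0.032,"wx": -0.5,"wy": 0,"wz": 0,"gripper": -0.65},{"dx": 0.006,"dy": 0.025,"dz": 0.056,"wx": -1,"wy": 0,"wz": 0,"gripper": -0.65},{"dx": 0.009,"dy": 0.032,"dz": 0.071,"wx": -1.5,"wy": 0,"wz": 0,"gripper": -0.65},{"dx": 0.011,"dy": 0.034,"dz": 0.077,"wx": -1.5,"wy": 0,"wz": 0,"gripper": -0.65},{"dx": 0.011,"dy": 0.034,"dz": 0.077,"wx": -1.5,"wy": 0,"wz": 0,"gripper": -0.65},{"dx": 0.011,"dy": 0.034,"dz": 0.077,"wx": -1.5,"wy": 0,"wz": 0,"gripper": -0.65},{"dx": 0.011,"dy": 0.034,"dz": 0.077,"wx": -1.5,"wy": 0,"wz": 0,"gripper": -0.65},{"dx": 0.011,"dy": 0.034,"dz": 0.077,"wx": -1.5,"wy": 0,"wz": 0,"gripper": -0.65}]'

```text
clock: 19.25
position: [437.4, 262.4, 120.5]
ee_rot: [0.504, -0.496, -0.504, -0.496]
contact_force: [-1.2, -0.4, 0.1]
gripper_width: 70.7
```

Run:
```python
from fit import *
tgt(437,263,31,181)
im,K,Rc,c=cam("wrist"); b=im[:,:,::-1].copy()
q=proj(place("log",[437,263,np.radians(1)]),K,Rc,c)
cv2.polylines(b,[np.int32(cv2.convexHull(q.astype(np.float32))*16)],True,(0,0,255),1,shift=4)
cv2.imwrite("pics/l1.png",b)
```

```text
p [437.4 262.4 120.5] jaw yaw -179.08 w 70.7 t 19.25 F [-1.2 -0.4  0.1]
d [0.0895 0.0005 0.0006]  w [-0.08  0.02  0.08]
```

View pics/l1.png

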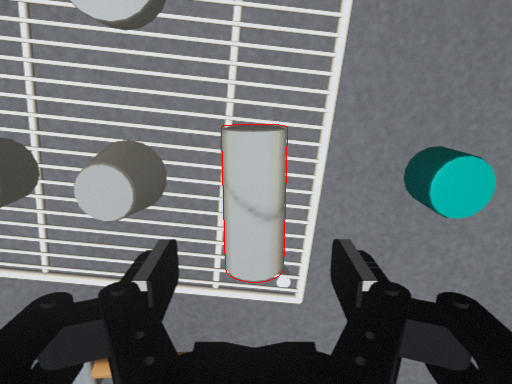

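arm_command --rows '[{"dx": 0.012,"dy": 0.0005,"dz": 0.0006,"wx": 0,"wy": 0,"wz": 0,"gripper": -0.65},{"dx": 0.036,"dy": 0.0005,"dz": 0.0006,"wx": 0,"wy": 0,"wz": 0,"gripper": -0.65},{"dx": 0.06,"dy": 0.0005,"dz": 0.0006,"wx": 0,"wy": 0,"wz": 0,"gripper": -0.65},{"dx": 0.08,"dy": 0.0005,"dz": 0.0006,"wx": 0,"wy": 0,"wz": 0,"gripper": -0.65},{"dx": 0.089,"dy": 0.0005,"dz": 0.0006,"wx": 0,"wy": 0,"wz": 0,"gripper": -0.65},{"dx": 0.0895,"dy": 0.0005,"dz": 0.0006,"wx": 0,"wy": 0,"wz": 0,"gripper": -0.65},{"dx": 0.0895,"dy": 0.0005,"dz": 0.0006,"wx": 0,"wy": 0,"wz": 0,"gripper": -0.65},{"dx": 0.0895,"dy": 0.0005,"dz": 0.0006,"wx": 0,"wy": 0,"wz": 0,"gripper": 0.5}]'

```text
clock: 20.1
position: [437.5, 263.7, 31.9]
ee_rot: [0.504, -0.495, -0.504, -0.497]
contact_force: [-0.2, 0.4, 0.3]
gripper_width: 57.8
```

arm_command --rows '[{"dx": 0,"dy": 0,"dz": 0,"wx": 0,"wy": 0,"wz": 0,"gripper": 0.5},{"dx": 0,"dy": 0,"dz": 0,"wx": 0,"wy": 0,"wz": 0,"gripper": 0.5},{"dx": 0,"dy": 0,"dz": 0,"wx": 0,"wy": 0,"wz": 0,"gripper": 0.5},{"dx": 0,"dy": 0,"dz": 0,"wx": 0,"wy": 0,"wz": 0,"gripper": 0.5},{"dx": 0,"dy": 0,"dz": 0,"wx": 0,"wy": 0,"wz": 0,"gripper": 0.5},{"dx": -0.004,"dy": 0,"dz": 0,"wx": 0,"wy": 0,"wz": 0,"gripper": 0.5},{"dx": -0.012,"dy": 0,"dz": 0,"wx": 0,"wy": 0,"wz": 0,"gripper": 0.5},{"dx": -0.024,"dy": 0,"dz": 0,"wx": 0,"wy": 0,"wz": 0,"gripper": 0.5}]'

```text
clock: 20.9
position: [436.9, 263.1, 55.9]
ee_rot: [0.504, -0.496, -0.504, -0.496]
contact_force: [0.0, -0.6, -1.3]
gripper_width: 42.1
```

Run:
```python
from h import *
im,K,Rc,c=cam("wrist"); cv2.imwrite("pics/l2.png",im[:,:,::-1])
tgt(579,-258.5,140,171)
```

```text
p [438.3 264.4  58.3] jaw yaw -179.03 w 42.1 t 20.95 F [ 0.4  0.2 -0.5]
d [-0.0829 -0.1322 -0.5249]  w [9.97 0.24 0.28]
```

View pics/l2.png

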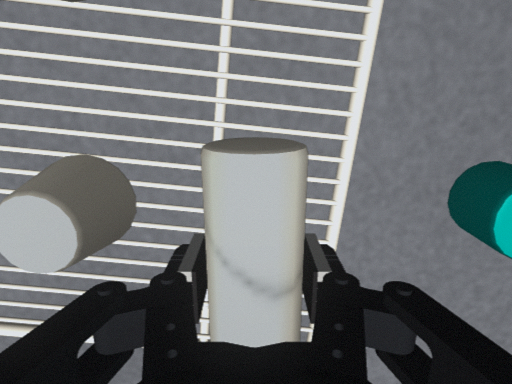

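arm_command --rows '[{"dx": -0.012,"dy": 0,"dz": 0,"wx": 0,"wy": 0,"wz": 0,"gripper": 0.5},{"dx": -0.032,"dy": 0,"dz": -0.004,"wx": 0,"wy": 0,"wz": 0,"gripper": 0.5},{"dx": -0.054,"dy": -0.003,"dz": -0.018,"wx": 0,"wy": 0,"wz": 0,"gripper": 0.5},{"dx": -0.07,"dy": -0.01,"dz": -0.042,"wx": 1,"wy": 0,"wz": 0,"gripper": 0.5},{"dx": -0.08,"dy": -0.018,"dz": -0.072,"wx": 2,"wy": 0,"wz": 0,"gripper": 0.5},{"dx": -0.083,"dy": -0.027,"dz": -0.108,"wx": 3,"wy": 0.1,"wz": 0.1,"gripper": 0.5},{"dx": -0.083,"dy": -0.037,"dz": -0.147,"wx": 4,"wy": 0.1,"wz": 0.2,"gripper": 0.5},{"dx": -0.083,"dy": -0.047,"dz": -0.187,"wx": 5,"wy": 0.1,"wz": 0.2,"gripper": 0.5}]'

```text
clock: 21.75
position: [488.3, 76.7, 141.7]
ee_rot: [-0.482, 0.516, 0.482, 0.519]
contact_force: [1.2, -0.4, -1.8]
gripper_width: 42.0
```

Run:
```python
from h import *
tgt(579,-258.5,140,171)
```

```text
p [488.3  76.7 141.7] jaw yaw 175.98 w 42.0 t 21.75 F [ 1.2 -0.4 -1.8]
d [ 0.001  -0.1139 -0.328 ]  w [4.98 0.19 0.15]
```

arm_command --rows '[{"dx": 0,"dy": -0.014,"dz": -0.04,"wx": 1,"wy": 0,"wz": 0,"gripper": 0.5},{"dx": 0,"dy": -0.028,"dz": -0.082,"wx": 2,"wy": 0.1,"wz": 0.1,"gripper": 0.5},{"dx": 0,"dy": -0.043,"dz": -0.124,"wx": 3,"wy": 0.1,"wz": 0.1,"gripper": 0.5},{"dx": 0,"dy": -0.058,"dz": -0.166,"wx": 4,"wy": 0.2,"wz": 0.1,"gripper": 0.5},{"dx": 0,"dy": -0.073,"dz": -0.208,"wx": 5,"wy": 0.2,"wz": 0.1,"gripper": 0.5},{"dx": 0,"dy": -0.086,"dz": -0.248,"wx": 5,"wy": 0.2,"wz": 0.1,"gripper": 0.5},{"dx": 0,"dy": -0.098,"dz": -0.282,"wx": 5,"wy": 0.2,"wz": 0.1,"gripper": 0.5},{"dx": 0,"dy": -0.107,"dz": -0.308,"wx": 5,"wy": 0.2,"wz": 0.1,"gripper": 0.5}]'

```text
clock: 22.55
position: [573.6, -240.3, 141.2]
ee_rot: [-0.459, 0.538, 0.458, 0.538]
contact_force: [0.7, 0.9, -0.4]
gripper_width: 42.1
```

Run:
```python
from h import *
tgt(579,-258.5,27,171)
```

```text
p [ 573.6 -240.3  141.2] jaw yaw 170.88 w 42.1 t 22.55 F [ 0.7  0.9 -0.4]
d [ 0.1142 -0.0081 -0.0171]  w [-0.12 -0.    0.07]
```

arm_command --rows '[{"dx": 0,"dy": -0.005,"dz": -0.011,"wx": 0,"wy": 0,"wz": 0,"gripper": 0.5},{"dx": 0.01,"dy": -0.008,"dz": -0.016,"wx": 0,"wy": 0,"wz": 0,"gripper": 0.5},{"dx": 0.03,"dy": -0.008,"dz": -0.017,"wx": 0,"wy": 0,"wz": 0,"gripper": 0.5},{"dx": 0.05,"dy": -0.008,"dz": -0.017,"wx": 0,"wy": 0,"wz": 0,"gripper": 0.5},{"dx": 0.066,"dy": -0.008,"dz": -0.017,"wx": 0,"wy": 0,"wz": 0,"gripper": 0.5},{"dx": 0.076,"dy": -0.008,"dz": -0.017,"wx": 0,"wy": 0,"wz": 0,"gripper": 0.5},{"dx": 0.08,"dy": -0.008,"dz": -0.017,"wx": 0,"wy": 0,"wz": 0,"gripper": 0.5},{"dx": 0.08,"dy": -0.008,"dz": -0.017,"wx": 0,"wy": 0,"wz": 0,"gripper": 0.5}]'

```text
clock: 23.35
position: [578.8, -257.8, 60.8]
ee_rot: [-0.459, 0.538, 0.459, 0.538]
contact_force: [0.7, -0.6, -1.4]
gripper_width: 42.0
```

Run:
```python
from h import *
im,K,Rc,c=cam("wrist"); cv2.imwrite("pics/l3.png",im[:,:,::-1])
tgt(579,-258.5,27,171)
im,K,Rc,c=cam("side"); cv2.imwrite("pics/l3s.png",cv2.resize(im[200:340,240:400,::-1],None,fx=4,fy=4,interpolation=cv2.INTER_CUBIC))
```

```text
p [ 579.3 -258.1   61.6] jaw yaw 170.92 w 42.1 t 23.4 F [-0.5 -0.7 -1.5]
d [ 0.0346  0.0003 -0.0005]  w [-0.08 -0.01  0.1 ]
```

View pics/l3.png

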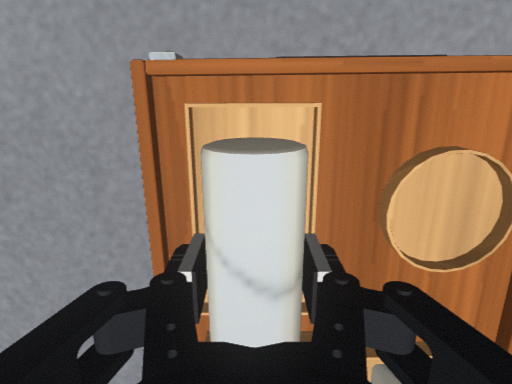

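View pics/l3s.png

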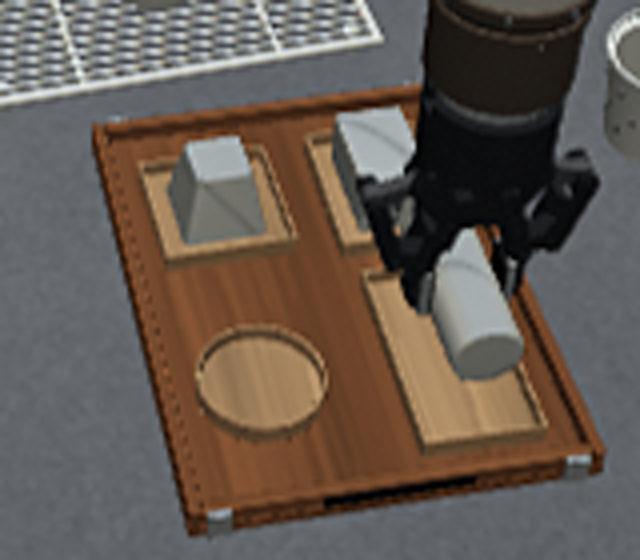

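arm_command --rows '[{"dx": 0.006,"dy": 0,"dz": 0,"wx": 0,"wy": 0,"wz": 0,"gripper": 0.5},{"dx": 0.015,"dy": 0,"dz": 0,"wx": 0,"wy": 0,"wz": 0,"gripper": 0.5},{"dx": 0.024,"dy": 0,"dz": 0,"wx": 0,"wy": 0,"wz": 0,"gripper": 0.5},{"dx": 0.031,"dy": 0,"dz": 0,"wx": 0,"wy": 0,"wz": 0,"gripper": 0.5},{"dx": 0.034,"dy": 0,"dz": 0,"wx": 0,"wy": 0,"wz": 0,"gripper": 0.5},{"dx": 0.036,"dy": 0,"dz": 0,"wx": 0,"wy": 0,"wz": 0,"gripper": 0.5},{"dx": 0.037,"dy": 0,"dz": 0,"wx": 0,"wy": 0,"wz": 0,"gripper": 0.5},{"dx": 0.0375,"dy": 0,"dz": 0,"wx": 0,"wy": 0,"wz": 0,"gripper": 0.5}]'

```text
clock: 24.25
position: [579.8, -258.4, 24.6]
ee_rot: [-0.46, 0.537, 0.458, 0.539]
contact_force: [0.2, -0.3, -1.5]
gripper_width: 42.1
```

arm_command --rows '[{"dx": 0.0005,"dy": 0,"dz": 0,"wx": 0,"wy": 0,"wz": 0,"gripper": 0.5},{"dx": 0.001,"dy": 0,"dz": 0,"wx": 0,"wy": 0,"wz": 0,"gripper": 0.5},{"dx": 0.0015,"dy": 0,"dz": 0,"wx": 0,"wy": 0,"wz": 0,"gripper": 0.5},{"dx": 0.002,"dy": 0,"dz": 0,"wx": 0,"wy": 0,"wz": 0,"gripper": 0.5},{"dx": 0.002,"dy": 0,"dz": 0,"wx": 0,"wy": 0,"wz": 0,"gripper": 0.5},{"dx": 0.002,"dy": 0,"dz": 0,"wx": 0,"wy": 0,"wz": 0,"gripper": 0.5},{"dx": 0.002,"dy": 0,"dz": 0,"wx": 0,"wy": 0,"wz": 0,"gripper": 0.5},{"dx": 0.002,"dy": 0,"dz": 0,"wx": 0,"wy": 0,"wz": 0,"gripper": 0.5}]'

```text
clock: 25.05
position: [579.9, -258.4, 22.7]
ee_rot: [-0.46, 0.537, 0.458, 0.539]
contact_force: [0.3, -0.0, -1.0]
gripper_width: 42.3
```

arm_command --rows '[{"dx": 0.0005,"dy": 0,"dz": 0,"wx": 0,"wy": 0,"wz": 0,"gripper": 0.5},{"dx": 0.001,"dy": 0,"dz": 0,"wx": 0,"wy": 0,"wz": 0,"gripper": 0.5},{"dx": 0.0015,"dy": 0,"dz": 0,"wx": 0,"wy": 0,"wz": 0,"gripper": 0.5},{"dx": 0.002,"dy": 0,"dz": 0,"wx": 0,"wy": 0,"wz": 0,"gripper": 0.5},{"dx": 0.0023,"dy": 0,"dz": 0,"wx": 0,"wy": 0,"wz": 0,"gripper": 0.5},{"dx": 0.0023,"dy": 0,"dz": 0,"wx": 0,"wy": 0,"wz": 0,"gripper": 0.5},{"dx": 0.0023,"dy": 0,"dz": 0,"wx": 0,"wy": 0,"wz": 0,"gripper": 0.5},{"dx": 0.0023,"dy": 0,"dz": 0,"wx": 0,"wy": 0,"wz": 0,"gripper": 0.5}]'

```text
clock: 25.85
position: [579.9, -258.4, 22.1]
ee_rot: [-0.46, 0.537, 0.458, 0.539]
contact_force: [-3.7, 2.9, 7.8]
gripper_width: 42.2
```

Run:
```python
from h import *
im,K,Rc,c=cam("wrist"); cv2.imwrite("pics/l4.png",im[:,:,::-1])
tgt(579,-258.5,27,171); print(np.round(arm.read_state()["wrist_torque"],2))
im,K,Rc,c=cam("side"); cv2.imwrite("pics/l4s.png",cv2.resize(im[240:320,320:390,::-1],None,fx=7,fy=7,interpolation=cv2.INTER_CUBIC))
```

```text
p [ 579.9 -258.4   22.1] jaw yaw 170.94 w 42.4 t 25.9 F [-2.8  1.3  8.1]
d [-0.0049  0.0009 -0.0002]  w [-0.06 -0.04  0.21]
[ 0.54  0.92 -0.04]
```

View pics/l4.png

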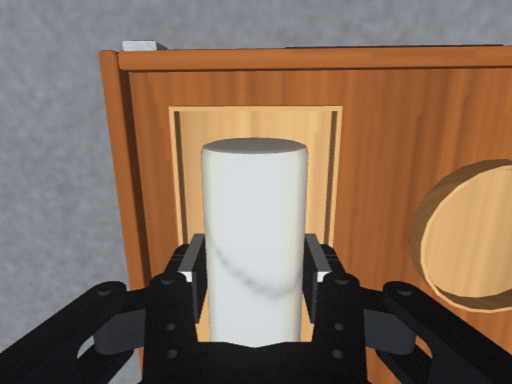

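View pics/l4s.png

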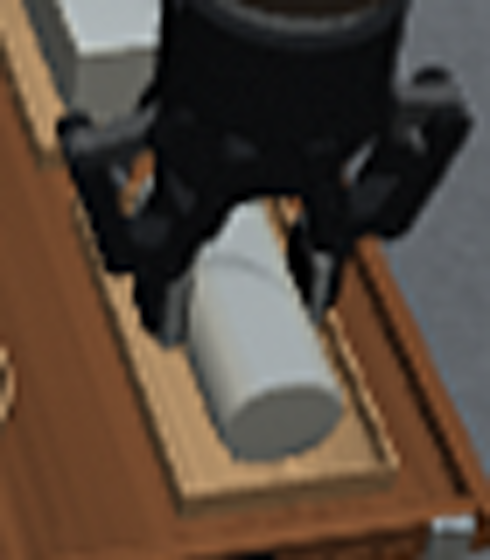

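arm_command --rows '[{"dx": 0,"dy": 0,"dz": 0,"wx": 0,"wy": 0,"wz": 0,"gripper": 0.03},{"dx": -0.001,"dy": 0,"dz": 0,"wx": 0,"wy": 0,"wz": 0,"gripper": -0.1},{"dx": -0.002,"dy": 0,"dz": 0,"wx": 0,"wy": 0,"wz": 0,"gripper": -0.25},{"dx": -0.003,"dy": 0,"dz": 0,"wx": 0,"wy": 0,"wz": 0,"gripper": -0.25},{"dx": -0.012,"dy": 0,"dz": 0,"wx": 0,"wy": 0,"wz": 0,"gripper": -0.25},{"dx": -0.04,"dy": 0,"dz": 0,"wx": 0,"wy": 0,"wz": 0,"gripper": -0.4},{"dx": -0.075,"dy": 0,"dz": 0,"wx": 0,"wy": 0,"wz": 0,"gripper": -0.65},{"dx": -0.1,"dy": 0,"dz": 0,"wx": 0,"wy": 0,"wz": 0,"gripper": -0.65}]'

```text
clock: 26.75
position: [580.4, -258.7, 125.0]
ee_rot: [-0.461, 0.537, 0.457, 0.539]
contact_force: [0.6, -0.2, 0.3]
gripper_width: 70.6
```

Run:
```python
from h import *
im,K,Rc,c=cam("wrist"); cv2.imwrite("pics/l5.png",im[:,:,::-1])
tgt(622,246.5,130,180)
```

```text
p [ 582.8 -259.5  129.7] jaw yaw 171.03 w 70.4 t 26.8 F [ 0.4 -0.8  3.2]
d [-0.0024  0.0402  0.5059]  w [-8.98 -0.24  0.82]
```

View pics/l5.png

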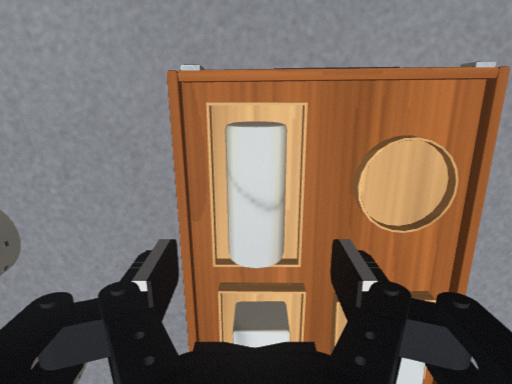

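arm_command --rows '[{"dx": 0,"dy": 0.001,"dz": 0.02,"wx": 0,"wy": 0,"wz": 0.4,"gripper": -0.65},{"dx": 0,"dy": 0.004,"dz": 0.055,"wx": -1,"wy": -0.2,"wz": 0.7,"gripper": -0.65},{"dx": 0,"dy": 0.008,"dz": 0.1,"wx": -2,"wy": -0.2,"wz": 0.8,"gripper": -0.65},{"dx": 0,"dy": 0.012,"dz": 0.145,"wx": -3,"wy": -0.2,"wz": 0.8,"gripper": -0.65},{"dx": 0,"dy": 0.016,"dz": 0.19,"wx": -4,"wy": -0.2,"wz": 0.8,"gripper": -0.65},{"dx": 0,"dy": 0.02,"dz": 0.235,"wx": -5,"wy": -0.2,"wz": 0.8,"gripper": -0.65},{"dx": 0,"dy": 0.024,"dz": 0.28,"wx": -6,"wy": -0.2,"wz": 0.8,"gripper": -0.65},{"dx": 0,"dy": 0.028,"dz": 0.325,"wx": -7,"wy": -0.2,"wz": 0.8,"gripper": -0.65}]'

```text
clock: 27.6
position: [605.9, 67.8, 129.0]
ee_rot: [-0.492, 0.508, 0.491, 0.509]
contact_force: [0.3, -0.5, 0.3]
gripper_width: 70.5
```

Run:
```python
from h import *
tgt(622,246.5,120,180)
```

```text
p [605.9  67.8 129. ] jaw yaw 178.08 w 70.5 t 27.6 F [ 0.3 -0.5  0.3]
d [ 0.0089 -0.0101  0.1792]  w [-1.92 -0.01  0.07]
```

arm_command --rows '[{"dx": 0,"dy": -0.003,"dz": 0.045,"wx": -0.5,"wy": 0,"wz": 0,"gripper": -0.65},{"dx": 0,"dy": -0.005,"dz": 0.088,"wx": -1,"wy": 0,"wz": 0,"gripper": -0.65},{"dx": 0,"dy": -0.008,"dz": 0.126,"wx": -1.5,"wy": 0,"wz": 0,"gripper": -0.65},{"dx": 0.003,"dy": -0.01,"dz": 0.156,"wx": -1.9,"wy": 0,"wz": 0,"gripper": -0.65},{"dx": 0.006,"dy": -0.01,"dz": 0.173,"wx": -1.9,"wy": 0,"wz": 0,"gripper": -0.65},{"dx": 0.009,"dy": -0.01,"dz": 0.179,"wx": -1.9,"wy": 0,"wz": 0,"gripper": -0.65},{"dx": 0.009,"dy": -0.01,"dz": 0.179,"wx": -1.9,"wy": 0,"wz": 0,"gripper": -0.65},{"dx": 0.009,"dy": -0.01,"dz": 0.179,"wx": -1.9,"wy": 0,"wz": 0,"gripper": -0.65}]'

```text
clock: 28.4
position: [621.7, 245.0, 119.9]
ee_rot: [-0.5, 0.5, 0.499, 0.5]
contact_force: [-0.1, -1.3, -0.2]
gripper_width: 70.7
```

Run:
```python
from fit import *
tgt(622,246.5,33,180)
im,K,Rc,c=cam("wrist"); b=im[:,:,::-1].copy()
q=proj(place("drum",[622,246.5,0]),K,Rc,c)
for u in (q[:40],q[40:]): cv2.polylines(b,[np.int32(u*16)],True,(0,0,255),1,shift=4)
cv2.imwrite("pics/d1.png",b)
```

```text
p [621.7 245.  119.9] jaw yaw 179.91 w 70.7 t 28.4 F [-0.1 -1.3 -0.2]
d [ 0.0869 -0.0002  0.0016]  w [-0.09 -0.05  0.03]
```

View pics/d1.png

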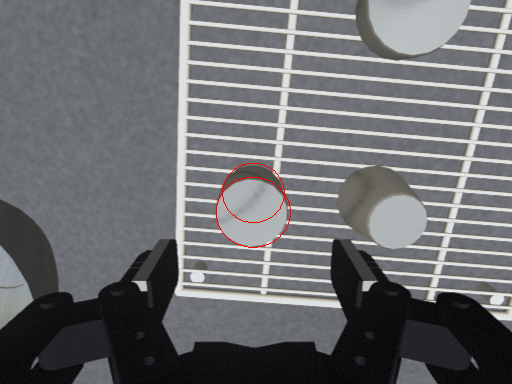

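arm_command --rows '[{"dx": 0.012,"dy": 0,"dz": 0.0015,"wx": 0,"wy": 0,"wz": 0,"gripper": -0.65},{"dx": 0.036,"dy": 0,"dz": 0.0015,"wx": 0,"wy": 0,"wz": 0,"gripper": -0.65},{"dx": 0.06,"dy": 0,"dz": 0.0015,"wx": 0,"wy": 0,"wz": 0,"gripper": -0.65},{"dx": 0.079,"dy": 0,"dz": 0.0015,"wx": 0,"wy": 0,"wz": 0,"gripper": -0.65},{"dx": 0.0865,"dy": 0,"dz": 0.0015,"wx": 0,"wy": 0,"wz": 0,"gripper": -0.65},{"dx": 0.087,"dy": 0,"dz": 0.0015,"wx": 0,"wy": 0,"wz": 0,"gripper": -0.65},{"dx": 0.087,"dy": 0,"dz": 0.0015,"wx": 0,"wy": 0,"wz": 0,"gripper": -0.65},{"dx": 0.087,"dy": 0,"dz": 0.0015,"wx": 0,"wy": 0,"wz": 0,"gripper": 0.5}]'

```text
clock: 29.25
position: [622.8, 246.6, 34.4]
ee_rot: [-0.5, 0.5, 0.499, 0.501]
contact_force: [-0.0, 0.6, 0.3]
gripper_width: 57.8
```

arm_command --rows '[{"dx": 0,"dy": 0,"dz": 0,"wx": 0,"wy": 0,"wz": 0,"gripper": 0.5},{"dx": 0,"dy": 0,"dz": 0,"wx": 0,"wy": 0,"wz": 0,"gripper": 0.5},{"dx": 0,"dy": 0,"dz": 0,"wx": 0,"wy": 0,"wz": 0,"gripper": 0.5},{"dx": 0,"dy": 0,"dz": 0,"wx": 0,"wy": 0,"wz": 0,"gripper": 0.5},{"dx": 0,"dy": 0,"dz": 0,"wx": 0,"wy": 0,"wz": 0,"gripper": 0.5},{"dx": -0.004,"dy": 0,"dz": 0,"wx": 0,"wy": 0,"wz": 0,"gripper": 0.5},{"dx": -0.014,"dy": 0,"dz": 0,"wx": 0,"wy": 0,"wz": 0,"gripper": 0.5},{"dx": -0.028,"dy": 0,"dz": 0,"wx": 0,"wy": 0,"wz": 0,"gripper": 0.5}]'

```text
clock: 30.05
position: [621.9, 246.0, 61.9]
ee_rot: [-0.5, 0.501, 0.499, 0.501]
contact_force: [0.8, 0.0, -1.7]
gripper_width: 46.0
```

Run:
```python
from h import *
im,K,Rc,c=cam("wrist"); cv2.imwrite("pics/d2.png",im[:,:,::-1])
tgt(461.5,-243,140,180)
```

```text
p [624.  247.1  65.7] jaw yaw 179.93 w 46.6 t 30.1 F [ 0.2 -0.4  1.6]
d [-0.0763  0.1614 -0.4901]  w [-0.07  0.11  0.38]
```

View pics/d2.png

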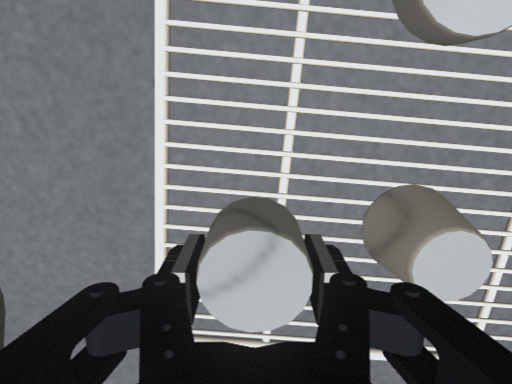

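arm_command --rows '[{"dx": -0.012,"dy": 0,"dz": 0,"wx": 0,"wy": 0,"wz": 0,"gripper": 0.5},{"dx": -0.032,"dy": 0.001,"dz": -0.004,"wx": 0,"wy": 0,"wz": 0.2,"gripper": 0.5},{"dx": -0.052,"dy": 0.006,"dz": -0.018,"wx": 0,"wy": 0,"wz": 0.3,"gripper": 0.5},{"dx": -0.067,"dy": 0.014,"dz": -0.042,"wx": 0,"wy": 0.1,"wz": 0.3,"gripper": 0.5},{"dx": -0.075,"dy": 0.024,"dz": -0.074,"wx": 0,"wy": 0.1,"wz": 0.4,"gripper": 0.5},{"dx": -0.076,"dy": 0.036,"dz": -0.11,"wx": 0,"wy": 0.1,"wz": 0.4,"gripper": 0.5},{"dx": -0.076,"dy": 0.049,"dz": -0.149,"wx": 0,"wy": 0.1,"wz": 0.4,"gripper": 0.5},{"dx": -0.076,"dy": 0.062,"dz": -0.189,"wx": 0,"wy": 0.1,"wz": 0.4,"gripper": 0.5}]'

```text
clock: 30.9
position: [560.8, 56.9, 142.2]
ee_rot: [-0.5, 0.5, 0.5, 0.501]
contact_force: [0.4, -1.1, -0.5]
gripper_width: 46.4
```

Run:
```python
from h import *
tgt(461.5,-243,140,173)
```

```text
p [560.8  56.9 142.2] jaw yaw 179.97 w 46.4 t 30.9 F [ 0.4 -1.1 -0.5]
d [ 0.0018  0.0992 -0.2999]  w [6.97 0.05 0.07]
```

arm_command --rows '[{"dx": 0,"dy": 0.013,"dz": -0.039,"wx": 1,"wy": 0,"wz": 0,"gripper": 0.5},{"dx": 0,"dy": 0.026,"dz": -0.079,"wx": 2,"wy": 0,"wz": 0,"gripper": 0.5},{"dx": 0,"dy": 0.039,"dz": -0.119,"wx": 3,"wy": 0,"wz": 0,"gripper": 0.5},{"dx": 0,"dy": 0.052,"dz": -0.158,"wx": 4,"wy": 0,"wz": 0,"gripper": 0.5},{"dx": 0,"dy": 0.065,"dz": -0.196,"wx": 5,"wy": 0,"wz": 0,"gripper": 0.5},{"dx": 0,"dy": 0.077,"dz": -0.232,"wx": 6,"wy": 0,"wz": 0,"gripper": 0.5},{"dx": 0,"dy": 0.087,"dz": -0.262,"wx": 7,"wy": 0,"wz": 0,"gripper": 0.5},{"dx": 0,"dy": 0.094,"dz": -0.284,"wx": 7,"wy": 0,"wz": 0,"gripper": 0.5}]'

```text
clock: 31.7
position: [465.9, -228.9, 143.0]
ee_rot: [-0.468, 0.529, 0.467, 0.531]
contact_force: [0.2, 0.4, -0.9]
gripper_width: 46.2
```

Run:
```python
from h import *
tgt(461.5,-243,60,173)
```

```text
p [ 465.9 -228.9  143. ] jaw yaw 172.87 w 46.2 t 31.7 F [ 0.2  0.4 -0.9]
d [ 0.083   0.0028 -0.0146]  w [-0.13  0.04  0.14]
```

arm_command --rows '[{"dx": 0,"dy": 0.002,"dz": -0.01,"wx": 0,"wy": 0,"wz": 0,"gripper": 0.5},{"dx": 0.01,"dy": 0.003,"dz": -0.014,"wx": 0,"wy": 0,"wz": 0,"gripper": 0.5},{"dx": 0.03,"dy": 0.003,"dz": -0.0145,"wx": 0,"wy": 0,"wz": 0,"gripper": 0.5},{"dx": 0.052,"dy": 0.003,"dz": -0.0145,"wx": 0,"wy": 0,"wz": 0,"gripper": 0.5},{"dx": 0.07,"dy": 0.003,"dz": -0.0145,"wx": 0,"wy": 0,"wz": 0,"gripper": 0.5},{"dx": 0.08,"dy": 0.003,"dz": -0.0145,"wx": 0,"wy": 0,"wz": 0,"gripper": 0.5},{"dx": 0.083,"dy": 0.003,"dz": -0.0145,"wx": 0,"wy": 0,"wz": 0,"gripper": 0.5},{"dx": 0.083,"dy": 0.003,"dz": -0.0145,"wx": 0,"wy": 0,"wz": 0,"gripper": 0.5}]'

```text
clock: 32.5
position: [461.7, -242.5, 59.8]
ee_rot: [-0.469, 0.529, 0.468, 0.531]
contact_force: [0.2, -0.4, -0.4]
gripper_width: 46.7
```

Run:
```python
from fit import *
im,K,Rc,c=cam("wrist"); b=im[:,:,::-1].copy()
q=proj(place("round_box",[461.5,-243,0]),K,Rc,c)
for u in (q[:40],q[40:]): cv2.polylines(b,[np.int32(u*16)],True,(0,0,255),1,shift=4)
cv2.imwrite("pics/d3.png",b)
tgt(461.5,-243,28,173)
```

```text
p [ 462.  -242.7   60.4] jaw yaw 172.92 w 46.6 t 32.55 F [ 0.2 -0.3 -0.5]
d [ 0.0324  0.0006 -0.0004]  w [-0.08  0.03  0.19]
```

View pics/d3.png

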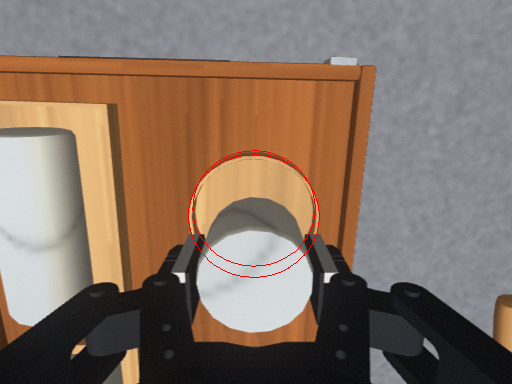

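arm_command --rows '[{"dx": 0.006,"dy": 0,"dz": 0,"wx": 0,"wy": 0,"wz": 0,"gripper": 0.5},{"dx": 0.015,"dy": 0,"dz": 0,"wx": 0,"wy": 0,"wz": 0,"gripper": 0.5},{"dx": 0.024,"dy": 0,"dz": 0,"wx": 0,"wy": 0,"wz": 0,"gripper": 0.5},{"dx": 0.03,"dy": 0,"dz": 0,"wx": 0,"wy": 0,"wz": 0,"gripper": 0.5},{"dx": 0.033,"dy": 0,"dz": 0,"wx": 0,"wy": 0,"wz": 0,"gripper": 0.5},{"dx": 0.034,"dy": 0,"dz": 0,"wx": 0,"wy": 0,"wz": 0,"gripper": 0.5},{"dx": 0.0345,"dy": 0,"dz": 0,"wx": 0,"wy": 0,"wz": 0,"gripper": 0.5},{"dx": 0.035,"dy": 0,"dz": 0,"wx": 0,"wy": 0,"wz": 0,"gripper": 0.5}]'

```text
clock: 33.35
position: [462.3, -242.8, 25.6]
ee_rot: [-0.469, 0.529, 0.467, 0.531]
contact_force: [-0.2, -0.1, -0.7]
gripper_width: 46.4
```

arm_command --rows '[{"dx": 0.0005,"dy": 0,"dz": 0,"wx": 0,"wy": 0,"wz": 0,"gripper": 0.5},{"dx": 0.001,"dy": 0,"dz": 0,"wx": 0,"wy": 0,"wz": 0,"gripper": 0.5},{"dx": 0.0015,"dy": 0,"dz": 0,"wx": 0,"wy": 0,"wz": 0,"gripper": 0.5},{"dx": 0.002,"dy": 0,"dz": 0,"wx": 0,"wy": 0,"wz": 0,"gripper": 0.5},{"dx": 0.0023,"dy": 0,"dz": 0,"wx": 0,"wy": 0,"wz": 0,"gripper": 0.5},{"dx": 0.0025,"dy": 0,"dz": 0,"wx": 0,"wy": 0,"wz": 0,"gripper": 0.5},{"dx": 0.0025,"dy": 0,"dz": 0,"wx": 0,"wy": 0,"wz": 0,"gripper": 0.5},{"dx": 0.0025,"dy": 0,"dz": 0,"wx": 0,"wy": 0,"wz": 0,"gripper": 0.5}]'

```text
clock: 34.15
position: [462.5, -242.8, 24.3]
ee_rot: [-0.469, 0.529, 0.467, 0.531]
contact_force: [-0.5, 1.8, 8.3]
gripper_width: 46.2
```

arm_command --rows '[{"dx": 0,"dy": 0,"dz": 0,"wx": 0,"wy": 0,"wz": 0,"gripper": -0.07},{"dx": -0.001,"dy": 0,"dz": 0,"wx": 0,"wy": 0,"wz": 0,"gripper": -0.2},{"dx": -0.002,"dy": 0,"dz": 0,"wx": 0,"wy": 0,"wz": 0,"gripper": -0.3},{"dx": -0.003,"dy": 0,"dz": 0,"wx": 0,"wy": 0,"wz": 0,"gripper": -0.35},{"dx": -0.012,"dy": 0,"dz": 0,"wx": 0,"wy": 0,"wz": 0,"gripper": -0.35},{"dx": -0.04,"dy": 0,"dz": 0,"wx": 0,"wy": 0,"wz": 0,"gripper": -0.4},{"dx": -0.075,"dy": 0,"dz": 0,"wx": 0,"wy": 0,"wz": 0,"gripper": -0.65},{"dx": -0.11,"dy": 0,"dz": 0,"wx": 0,"wy": 0,"wz": 0,"gripper": -0.65}]'

```text
clock: 34.95
position: [461.7, -242.8, 135.9]
ee_rot: [-0.469, 0.529, 0.467, 0.531]
contact_force: [0.9, 0.3, -0.2]
gripper_width: 70.2
```

Run:
```python
from h import *
im,K,Rc,c=cam("wrist"); cv2.imwrite("pics/d4.png",im[:,:,::-1])
tgt(500,-80,300,172)
```

```text
p [ 465.6 -244.2  142.4] jaw yaw 173.05 w 70.6 t 35.0 F [ 1.9 -0.6  3. ]
d [-0.1578 -0.0168  0.1666]  w [ 1.05 -0.16  0.92]
```

View pics/d4.png

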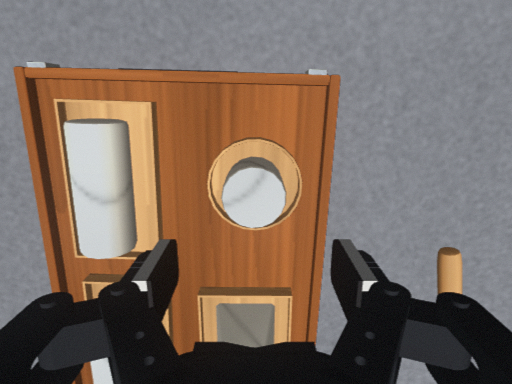

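arm_command --rows '[{"dx": -0.02,"dy": -0.005,"dz": 0.015,"wx": 0,"wy": 0,"wz": 0.5,"gripper": -0.65},{"dx": -0.05,"dy": -0.015,"dz": 0.035,"wx": 0,"wy": 0,"wz": 0.9,"gripper": -0.65},{"dx": -0.08,"dy": -0.025,"dz": 0.06,"wx": 0,"wy": 0,"wz": 0.9,"gripper": -0.65},{"dx": -0.11,"dy": -0.035,"dz": 0.085,"wx": 0,"wy": 0,"wz": 0.9,"gripper": -0.65},{"dx": -0.135,"dy": -0.043,"dz": 0.105,"wx": 0,"wy": 0,"wz": 0.9,"gripper": -0.65},{"dx": -0.15,"dy": -0.048,"dz": 0.12,"wx": 0,"wy": 0,"wz": 0.9,"gripper": -0.65},{"dx": -0.155,"dy": -0.05,"dz": 0.125,"wx": 0,"wy": 0,"wz": 0.9,"gripper": -0.65},{"dx": -0.155,"dy": -0.05,"dz": 0.125,"wx": 0,"wy": 0,"wz": 0.9,"gripper": -0.65}]'

```text
clock: 35.8
position: [528.1, -124.9, 298.3]
ee_rot: [-0.47, 0.53, 0.468, 0.529]
contact_force: [-0.5, -0.1, -0.8]
gripper_width: 70.4
```

```bash
cat > m3.py <<'E'
from fit import *
import json
B={"drum":("round_box",461.5,-243,-8),"pyramid":("square_box",488.5,-99,-7.4),"log":("long_box",579,-258.5,-9),"brick":("oblong_box",597,-118,-9)}
for n in B: M[n]=M[n]-[0,0,11]
tgt(500,185,250,180)
im,K,Rc,c=cam("wrist"); b=cv2.resize(im[:,:,::-1],None,fx=1.5,fy=1.5,interpolation=cv2.INTER_CUBIC)
for n,(bx,x,y,a) in B.items():
    o={}
    for q,z in ((n,35),(bx,15)):
        g=[r for r in models.cut_out("wrist",q) if np.hypot(*(ray(np.argwhere(r["mask"])[:,::-1].mean(0),K,Rc,c,z)[0][:2]-[x,y]))<40]
        if not g: print(q,"not found"); continue
        p,f=fit(q,np.array([x,y,np.radians(a)]),[(g[0]["mask"],K,Rc,c)]); o[q]=p; print(q,np.round(p[:2],1),round(np.degrees(p[2]),1),round(f,3))
        pts=proj(place(q,p),K,Rc,c); k=len(pts)//2
        for u in ((pts[:k],pts[k:]) if q!="log" else (cv2.convexHull(pts.astype(np.float32))[:,0],)):
            cv2.polylines(b,[np.int32(((u+.5)*1.5-.5)*16)],True,(0,0,255) if q==n else (255,0,0),1,shift=4)
    if len(o)==2:
        d=o[n][:2]-o[bx][:2]; t=np.radians(a); print("   offset in box",np.round([d@[np.cos(t),np.sin(t)],d@[-np.sin(t),np.cos(t)]],1))
cv2.imwrite("pics/fin.png",b)
im,K,Rc,c=cam("top")
for n,x,y in (("wheel",524.4,120.2),("cone",531,250)):
    for r in models.cut_out("top",n):
        ct=np.argwhere(r["mask"])[:,::-1].mean(0); print(n,np.round(ct,1),round(r["conf"],2))
im,K,Rc,c=cam("side"); cv2.imwrite("pics/fins.png",cv2.resize(im[140:340,205:400,::-1],None,fx=3,fy=3,interpolation=cv2.INTER_CUBIC))
E
python3 m3.py
```

```text
p [ 528.1 -124.9  298.3] jaw yaw 173.11 w 70.4 t 35.8 F [-0.5 -0.1 -0.8]
d [0.0473 0.0651 0.3045]  w [-6.89 -0.16  0.07]
drum [ 462.4 -242.1] -3.6 0.054
round_box [ 461.2 -242.8] 1.2 0.487
   offset in box [1.1 0.9]
pyramid [487.1 -99.8] -6.6 0.029
square_box [488.7 -99. ] -7.5 0.426
   offset in box [-1.5 -1. ]
log [ 579.1 -260.4] -8.8 0.023
long_box [ 579.  -257.3] -9.1 0.531
   offset in box [ 0.6 -3. ]
brick [ 596.6 -116.4] -8.5 0.045
oblong_box [ 596.5 -117.3] -9.1 0.546
   offset in box [-0.   0.9]
wheel [246.2 171.7] 0.57
cone [196.2 169. ] 0.74
```

View pics/fin.png

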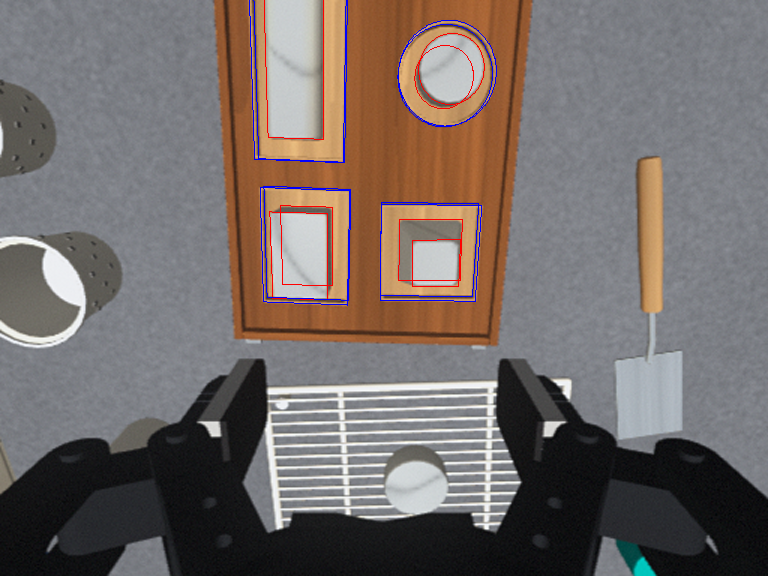

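View pics/fins.png

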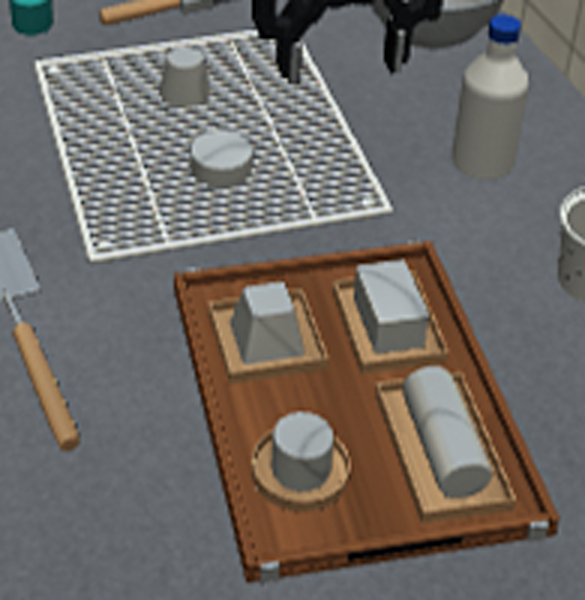

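All four sit flat within about 3 mm of their box centres, the wheel and cone have not moved, and the gripper is clear. I'm handing in the job.

Run:
```python
from bench import arm
print(arm.job_done())
```

```text
the job is handed in; nothing more can be done
None
```

The drum, pyramid, log and brick are each in their own box, released and with the gripper clear. I handed the job in at about 36 s of the 106 s allowed; no verdict is reported.

**Placement:** the last wrist picture puts each cheese about 3 mm or less from its box centre, in the box's own x and y:

| Cheese | Offset x (mm) | Offset y (mm) |
|---|---|---|
| Drum | 1.1 | 0.9 |
| Pyramid | -1.5 | -1.0 |
| Log | 0.6 | -3.0 |
| Brick | 0.0 | 0.9 |

In the side view all four look upright and flat. Each was lowered until the wrist force showed contact, then released.

**Left alone:** in the top picture the wheel and the cone are within a pixel (about 3 mm) of where they started. I did not touch the turquoise look-alikes.

**Checks that disagreed:**
- **Side camera:** before any moves it put the cheeses on the rack about 5–11 mm away from the top camera in y, and the boxes about 5 mm away. I used the top and wrist cameras, which agreed to about 2–3 mm.
- **Box outlines:** in the last picture the box outlines fitted the network's masks poorly, because the cheeses hid part of each box. Their centres still matched the earlier measurement of the boxes to about 1 mm.

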